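# Unhook a hanging parts bin from under its keeper

### The arm

A 6-joint arm with a two-finger parallel gripper is mounted at the origin on a cart in front of the work surface, level with it; the furniture and walls round the work are solid. World frame = base frame: x ahead of the robot, y to its left, z up, the work surface at z = 0. Lengths are in mm, angles in rad, forces in N, time in s.
With the tool pointing down it reaches from about 350 to 875 mm from the base axis. Payload 4.2 kg.
Tool frame: the origin (TCP) lies midway between the tips of the shut fingers; the grasp point (between the pads) lies 19 mm behind it; z points along the fingers, y is the direction in which the jaws open and shut (so a half turn about z gives the same grasp; the last joint's range is limited). The gripper opens to 85 mm and grips with 20 to 120 N. Pads are 22 mm wide; open, the fingers measure 114 mm over their backs; the gripper's body (76 mm by 85 mm) begins 54 mm behind the grasp point. The pads swing forward as they close: fully open they stand 13 mm farther back than shut.
Start: joints at [1.52, 0.385, 0.008, 0, -1.194, -0.259], TCP at [190.51, 595.235, 231.312] pointing down, gripper open.
Joint ranges: [-3.14, 3.14], [-1.21, 2.06], [-1.07, 1.41], [-3.16, 2.05], [-2.99, -0.16], [-3.1, 3.1]. Speed limits (rad/s): [2.79, 2.79, 3.14, 3.14, 3.14, 3.14].

### API

Orientations are given as a unit quaternion [x, y, z, w].
In Python, from bench import arm, eyes, nets gives the robot as it stands.
- The arm moves only by the tool jog_arm, never from a script. Its argument "rows" is a list of rows, each a list of 3 entries, a list of its own where there are three numbers: the shift along the tool's x, y, z in cm, then the turn, a rotation vector about the tool's x, y, z in degrees, then the finger opening in cm, from 0 to 8.54. In form: [[[x, y, z], [ax, ay, az], jaw], ...]. A call has 1 to 10 rows; each row shifts and turns the commanded pose from where the row before left it, along the tool's axes as they then stand; what a row does not reach is not made up. A row lasts 1/8 s, in which the tool goes at most 62.5 mm and 10.7 degrees, less where a joint would pass 70% of its speed; a pose out of reach is approached as far as the arm can. A call with a gripper value outside its range is refused whole. The fingers move at their own pace and stop on an object; the grip force is fixed at half the most. Time passes only in rows, so rows that do not move let the fingers close. It gives the time, the measured TCP pose, the force and the opening at its end, in the units of the state.
- arm.read_state(): the state, without advancing time (a new reading comes with each control period).
- eyes.get_image(name): name is "scene" or "top" or "wrist"; returns the picture (420x560x3 uint8, red, green, blue); there is no depth.
- eyes.camera_model(name): a dict with "K" (3x3 intrinsics, pixels), "k1" (the pictures are not rectified: a ray, as slopes to the right and down, at radius r is drawn at 1 + k1 r^2 times it, then the intrinsics apply), "rvec" (rotation vector, rad) and "tvec" (3), from world to camera coordinates, as OpenCV has them. Camera axes: x right, y down, z forward; pixel columns grow to the right and rows downward; lengths in mm; the calibration is good to about 2 mm. A picture is of the moment at which its call begins: read the wrist's pose just before it. camera_model takes no time and is no camera call; for the wrist camera it gives the pose at the moment of the call.
- arm.job_done(): hands the job in, once; it reports no verdict.
Trained networks look in the newest picture that a camera, given by its name, has taken for a name from the list of things; names that differ only in an ending like _2 or _b are one class to them, and where a whole thing is asked for, a point or a joint stands for the part that bears it (a point fixed in the world has none). Each returns a list of dicts, best first, with "conf" (0 to 1); they miss things now and then, are a little off and sometimes report something else, mostly with a low value. They report only what shows in the picture. A call takes as long as a camera call. They do not tell look-alikes from the thing itself.
- nets.boxes_of(camera, name): "position" ([column, row] as shares, 0 to 1, of the picture: columns of its width, rows of its height, amid what is visible of it).
The state is a dict: "clock": time; "joints": joint angles; "joint_vel": joint speeds; "joint_efforts": joint torques, N m; "position": TCP position; "ee_rot": TCP orientation; "contact_force": force on the tool from outside, world axes, zero at the start; "wrist_torque": the same for the moment, N m; "gripper_width": finger opening in mm.
Only numpy, scipy, OpenCV 4.12 (cv2) and the standard library are available. Lean on these libraries where they do the work, as an engineer would, in place of code of your own. Each camera call takes 0.05 s, during which the arm holds its last target.

### The job

Take the yellow parts bin, with the USB stick in it, off the grey bin rack and stand it upright in the middle of the green mat. It hangs by a nib behind a ledge, under a steel keeper strip: first tilt its front end up about 30 degrees while its tongue stays down on the ledge, only then lift the nib over the ledge and draw it out forward, without forcing it against the rack or spilling the stick. Leave the blue bin hanging and everything else where it is.

Things in the scene. Friction and masses are not known exactly. Their poses are not given: they have to be found in the camera images.
- yellow_bin_center (a point): centre of the yellow open-topped plastic parts bin (loose, 0.1 to 0.2 kg), half-way up its tub. Tub 100 (x) x 50 (y) x 50 (z) mm outside, walls and floor 3 mm; -x is its front (front wall only 36 mm high, with a white label), +x its back, z up. Best gripped across its 50 mm width, with the hand leaning a little back towards the robot, as it turns forward with the bin.
- yellow_bin_nib (a point): middle of the nib's lower edge on the yellow bin, +64, 0, +15 mm from its centre in the bin's axes. The hanger: a flat tongue 40 mm wide, 4 mm thick, runs 40 mm back from the back wall (to x = +90 mm from the centre), its underside level with the tub's rim (25 mm above the centre); under it the nib, 10 mm deep, 4 mm thick (x = +62 to +66 mm), points down.
- yellow_bin: the yellow bin; origin at the centre of its underside, 25 mm below yellow_bin_center, same axes. At the start it hangs level, square to the rack: tongue on the ledge, nib touching the ledge's rear face, and a foot bar (9 mm deep, 8 mm high, along the bottom of the back wall) against the front sheet; bin centre 60.6 mm in front of the ledge middle and 25 mm below it.
- rack_ledge (a point): middle of the ledge's top edge on the fixed grey sheet-metal rack, 264 mm wide, whose place and yaw vary. -x is the rack's front (towards the robot), y runs along the ledge, z up. The ledge is the top, 140 mm above the bench, of a 3 mm thick front sheet (x = -1.5 to +1.5 mm from here). Behind it an open space 44 mm wide reaches to a rear sheet. Plates close both ends.
- rack_keeper (a point): point on the rack 21.5 mm behind the ledge middle and 6.5 mm above it: lowest place of the front lower edge of the steel keeper strip (4 mm thick, along the whole ledge, running back to the rear sheet). The back end of each tongue lies under it. It is set 0 to 2 mm higher than this, differently each time and not reported: feel for it. Pushes under 40 N do not move it.
- rack: the rack with its keeper; origin on the bench below the ledge middle. Tongue and nib are 14 mm deep together: a level bin cannot come off. Turned front-up by 0.6 rad about the ledge's rear top edge while it is shifted about 9 mm back along its tongue (else the nib jams), it can rise square to the tongue: after 10 mm the nib clears the ledge, 2.5 to 4.5 mm later the tongue touches the keeper; in between it draws out along the tongue. Two bins hang 85 to 135 mm apart.
- blue_bin_center (a point): centre of the blue bin, the same as the yellow one in shape; empty; it stays hanging on the rack
- usb_center (a point): centre of the black USB stick, 52 x 18 x 8 mm, lying loose in the yellow bin
- mat: green mat on the bench, 180 x 180 mm, 3 mm thick, fixed; origin at the centre of its underside; its place and yaw vary
- flux_center (a point): centre of a loose round tub with yellow body and black lid, 47 mm wide, 29 mm high; bystander
- solvent_center (a point): centre of a loose white bottle, 65 mm wide, 124 mm high; bystander
Mind the look-alikes: they are no part of the job. What is shaped like the part that bears usb_center but pink is not meant.

How it is judged (in metres and radians):
On the way, in this order (a step that is already met when the one before it is completed fails the run):
1. the yellow bin is tilted front-up by at least 0.35 rad (20 degrees) while its tongue is still down on the ledge: nib behind the ledge and at least 8 mm below its top (angle between yellow_bin_center's own z axis and vertical above 0.35 rad and z of yellow_bin_center in the frame of rack_ledge above -0.02 m and x of yellow_bin_nib in the frame of rack_ledge above 0 m and z of yellow_bin_nib in the frame of rack_ledge below -0.008 m), for 0.05 s.
2. the yellow bin's nib has been drawn out, at least 20 mm in front of the ledge (x of yellow_bin_nib in the frame of rack_ledge below -0.02 m), for 0.05 s.
At the end, for the whole second after the job is handed in: the yellow bin stands upright (within 0.1 rad) and at rest on the mat, its centre within 50 mm of the mat's centre, the USB stick still in it, and the blue bin hangs within 20 mm of where it was (horizontal distance between yellow_bin_center and mat below 0.05 m and height (world z) of yellow_bin_center between 0.022 and 0.034 m and angle between yellow_bin_center's own z axis and vertical below 0.1 rad and linear speed of yellow_bin below 0.02 m/s and distance between usb_center and yellow_bin_center below 0.055 m and distance of blue_bin_center from where it was at the start of the episode below 0.02 m); the robot touches nothing.
It fails at once if the yellow bin is forced against the rack (more than 40 N) (contact force between yellow_bin and rack above 40 N).
It fails at once if the USB stick is spilled (more than 70 mm from the bin's centre) (distance between usb_center and yellow_bin_center above 0.07 m).
It fails at once if the blue bin is shifted by more than 20 mm (distance of blue_bin_center from where it was at the start of the episode above 0.02 m).
It fails at once if the flux tub or the solvent bottle is shifted by more than 20 mm (distance of any of flux_center, solvent_center from where it was at the start of the episode above 0.02 m).
It also fails if it takes over 54 s, if anything falls off the work surface, if the arm or the gripper's body presses on something with over 40 N, if the wrist force passes 120 N, or if a joint passes its speed limit or range.

## Working session

There is one attempt and no reset: what is moved stays moved. The work goes in short steps, Python scripts to look and compute and a tool call to move; the robot and the scene stay as the last step left them, time stands still between calls to the robot, and variables do not carry over. Pictures are saved under pics/ and viewed, and the job is handed in when it is done.

Besides the shell and the picture viewer there is one more tool, called after ">>>" as name(argument=value, ...), one argument or row to a line, values as JSON. jog_arm: Moves the arm, as the interface text tells. Its arguments: {"type":"object","properties":{"rows":{"type":"array","items":{"type":"array"}}},"required":["rows"]}

```bash
mkdir -p pics; ls; python3 - <<'E'
from bench import arm, eyes, nets
import cv2
for n in ("scene","top","wrist"):
    im=eyes.get_image(n); cv2.imwrite(f"pics/{n}0.png",im[:,:,::-1])
    m=eyes.camera_model(n); print(n,m)
print(arm.read_state())
for n in ("scene","top"):
    for o in ("yellow_bin_center","yellow_bin_nib","rack_ledge","rack_keeper","blue_bin_center","usb_center","mat","flux_center","solvent_center"):
        r=nets.boxes_of(n,o); print(n,o,[([round(d['position'][0]*560),round(d['position'][1]*420)],round(d['conf'],2)) for d in r[:4]])
print(arm.read_state()['clock'])
E
```

```text
pics
scene {'K': array([[424.9467116 ,   0.        , 276.53488118],
       [  0.        , 424.9467116 , 213.46691654],
       [  0.        ,   0.        ,   1.        ]]), 'k1': -0.0999692373764258, 'rvec': array([ 1.95674216, -0.54006469,  0.3672592 ]), 'tvec': array([-493.58161835,  214.60389458,  823.58096659])}
top {'K': array([[535.07473703,   0.        , 286.33866113],
       [  0.        , 535.07473703, 206.37128953],
       [  0.        ,   0.        ,   1.        ]]), 'k1': 0.06679887036603084, 'rvec': array([ 2.17527158, -2.11194276,  0.17232807]), 'tvec': array([ -70.11186124,  538.55673685, 1223.43267944])}
wrist {'K': array([[309.63889454,   0.        , 282.10430281],
       [  0.        , 309.63889454, 203.15848737],
       [  0.        ,   0.        ,   1.        ]]), 'k1': -0.04442148189587182, 'rvec': array([-1.7299155 ,  2.36790597,  0.37246541]), 'tvec': array([623.84631893, -40.18698318, 380.60486365])}
{'clock': 0.15, 'joints': array([ 1.51961316e+00,  3.85382419e-01,  6.94536388e-03, -3.47287623e-04,
       -1.19399684e+00, -2.58598788e-01]), 'joint_vel': array(
[... 716 characters left out ...]
.82)]
scene blue_bin_center [([240, 202], 0.79)]
scene usb_center [([227, 185], 0.55), ([255, 281], 0.48), ([200, 241], 0.42)]
scene mat [([323, 318], 0.65)]
scene flux_center [([200, 259], 0.9), ([230, 187], 0.27)]
scene solvent_center [([387, 264], 0.7)]
top yellow_bin_center [([188, 197], 0.88)]
top yellow_bin_nib [([187, 197], 0.95)]
top rack_ledge [([212, 171], 0.71)]
top rack_keeper [([216, 169], 0.88)]
top blue_bin_center [([189, 210], 0.71), ([234, 208], 0.57)]
top usb_center [([189, 211], 0.65), ([308, 245], 0.63), ([206, 256], 0.52)]
top mat [([380, 220], 0.92)]
top flux_center [([249, 275], 0.69), ([189, 192], 0.37), ([190, 211], 0.22)]
top solvent_center [([382, 143], 0.83)]
1.05
```

View pics/scene0.png

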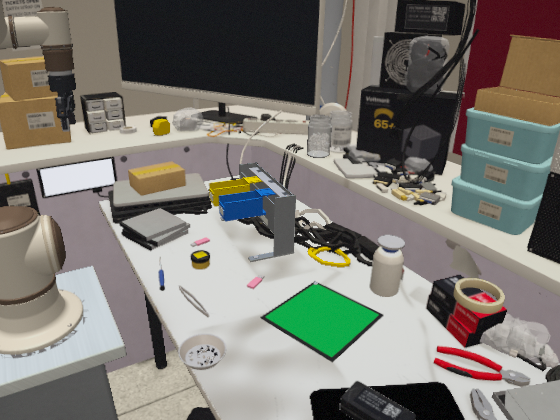

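View pics/top0.png

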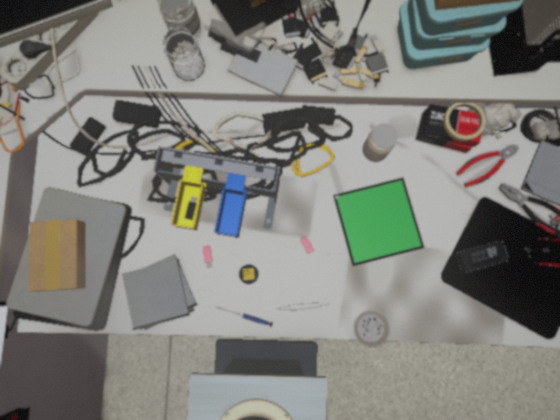

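View pics/wrist0.png

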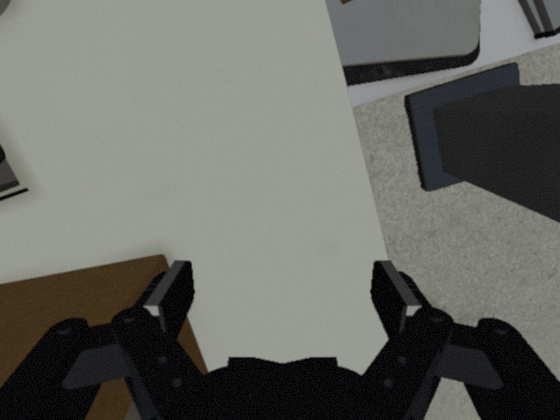

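```bash
python3 - <<'E'
import cv2
a=cv2.imread("pics/top0.png")[100:300,130:430]; cv2.imwrite("pics/top0c.png",cv2.resize(a[40:150,20:150],None,fx=6,fy=5.4,interpolation=cv2.INTER_CUBIC))
a=cv2.imread("pics/scene0.png")[140:290,180:330]; cv2.imwrite("pics/scene0c.png",cv2.resize(a,None,fx=4,fy=4,interpolation=cv2.INTER_CUBIC))
E
```

```text
(no output)
```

View pics/top0c.png

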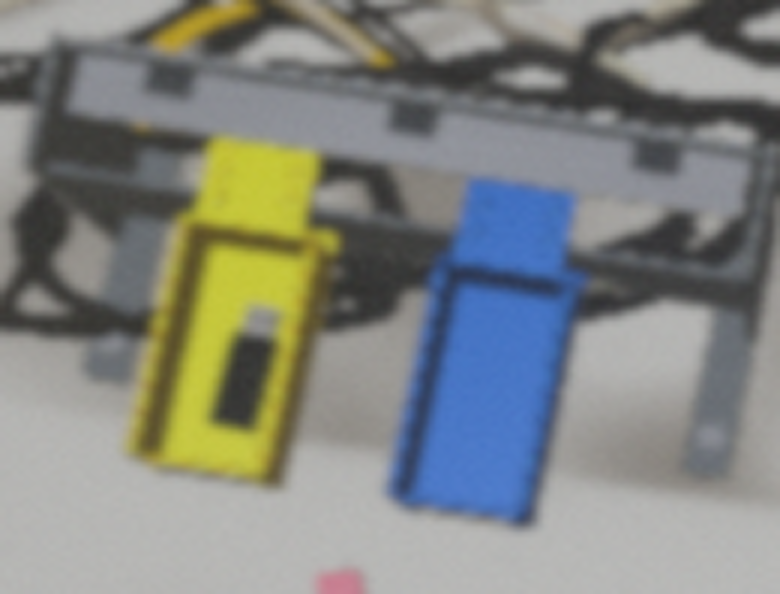

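View pics/scene0c.png

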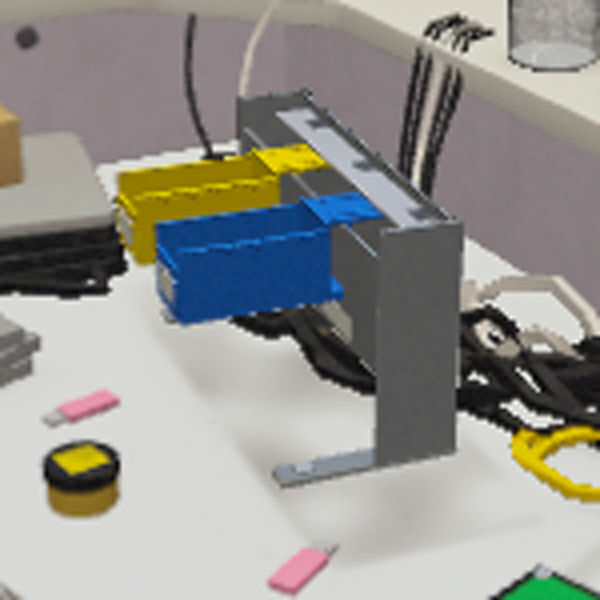

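Top view: the yellow bin is at about (188,200) with the black stick in it, and the blue bin is at (232,206). The pink sticks at (208,255) and (307,244) are look-alikes and stay where they are. The mat is at (380,221). I'll fit a silhouette model of both bins in both cameras next.

```bash
cat > h.py <<'E'
import numpy as np, cv2
from scipy.spatial.transform import Rotation as R
def proj(P,m):
    P=np.atleast_2d(P); Rm=cv2.Rodrigues(np.array(m['rvec'],float))[0]
    c=P@Rm.T+m['tvec']; s=c[:,:2]/c[:,2:]; r2=(s**2).sum(1,keepdims=True); s=s*(1+m['k1']*r2)
    return s@np.array(m['K'])[:2,:2].T+np.array(m['K'])[:2,2]
def ray(uv,m):
    d=cv2.undistortPoints(np.array([[uv]],float),m['K'],np.array([m['k1'],0,0,0.]))[0,0]
    Rm=cv2.Rodrigues(np.array(m['rvec'],float))[0]; o=-Rm.T@m['tvec']; v=Rm.T@np.array([d[0],d[1],1]); return o,v
def onz(uv,m,z):
    o,v=ray(uv,m); return o+v*(z-o[2])/v[2]
def box(x0,x1,y0,y1,z0,z1): return np.array([[x,y,z] for x in(x0,x1) for y in(y0,y1) for z in(z0,z1)],float)
# bin parts, origin at bin centre
def parts(tx=82):
    return [box(-50,-47,-25,25,-25,11),box(47,50,-25,25,-25,25),box(-50,50,-25,-22,-25,25),box(-50,50,22,25,-25,25),
      box(-50,50,-25,25,-25,-22),box(50,tx,-20,20,25,29),box(62,66,-20,20,15,25),box(50,59,-25,25,-25,-17)]
def mask(T,m,tx=82,S=4,roi=(130,130,160,160),flags=None):
    # T=(x,y,z,yaw) or 4x4
    u0,v0,w,h=roi; M=np.zeros((h*S,w*S),np.uint8)
    if np.ndim(T)==1:
        A=np.eye(4);A[:3,:3]=R.from_euler('z',T[3]).as_matrix();A[:3,3]=T[:3]
    else:A=T
    for p in parts(tx):
        q=proj(p@A[:3,:3].T+A[:3,3],m); q=((q+0.5-[u0,v0])*S*16-8).astype(np.int32)
        cv2.fillConvexPoly(M,cv2.convexHull(q),255,shift=4)
    return cv2.resize(M,(w,h),interpolation=cv2.INTER_AREA)/255.
E
cat > fit.py <<'E'
from h import *
from bench import eyes
from scipy.optimize import minimize
ms={n:eyes.camera_model(n) for n in("top","scene")}
im={n:cv2.imread(f"pics/{n}0.png") for n in ms}
roi={"top":(140,140,130,110),"scene":(170,140,150,110)}
# soft color membership: from hsv
obs={}
for n in ms:
    u,v,w,h=roi[n]; a=im[n][v:v+h,u:u+w]; hsv=cv2.cvtColor(a,cv2.COLOR_BGR2HSV)
    Y=((abs(hsv[...,0].astype(int)-28)<10)&(hsv[...,1]>120)).astype(np.uint8)
    B=((abs(hsv[...,0].astype(int)-108)<12)&(hsv[...,1]>120)).astype(np.uint8)
    for k,mk in(("Y",Y),("B",B)):
        if n=="top": mk=cv2.morphologyEx(mk,cv2.MORPH_CLOSE,np.ones((7,7)))
        else: mk=cv2.morphologyEx(mk,cv2.MORPH_CLOSE,np.ones((3,3)))
        nl,l,st,_=cv2.connectedComponentsWithStats(mk); i=1+st[1:,4].argmax(); mk=(l==i)
        cs,_=cv2.findContours(mk.astype(np.uint8),0,2); mk=np.zeros(mk.shape,np.uint8); cv2.drawContours(mk,cs,-1,1,-1)
        obs[n,k]=mk.astype(float)
def poses(p):
    x,y,yaw,sy,sb=p; c,s=np.cos(yaw),np.sin(yaw); o=[]
    for q in(sy,sb): o.append(np.array([x-60.6*c-s*q,y-60.6*s+c*q,115,yaw]))
    return o
def models(p,n):
    a,b=poses(p); A=mask(a,ms[n],roi=roi[n]);B=mask(b,ms[n],roi=roi[n])
    if n=="scene": A=A*(1-B)
    return A,B
def cost(p,cams=("top","scene")):
    t=0
    for n in cams:
        A,B=models(p,n); t+=((A-obs[n,"Y"])**2).sum()+((B-obs[n,"B"])**2).sum()
    return t
if __name__=="__main__":
    a=onz((188,180),ms["top"],140);b=onz((233,188),ms["top"],140);print(a,b)
    e=a-b; yaw=np.arctan2(-e[0],e[1]); o=(a+b)/2; L=np.hypot(*e[:2])
    for cams in (("top","scene"),("top",),("scene",)):
        p=np.array([o[0],o[1],yaw,L/2,-L/2]); best=None
        sx=np.vstack([p]+[p+d for d in np.diag([8,8,.06,6,6])])
        for _ in range(3):
            r=minimize(cost,p,args=(cams,),method="Nelder-Mead",options=dict(initial_simplex=sx,maxiter=400,xatol=.05,fatol=.2)); p=r.x
            sx=np.vstack([p]+[p+d for d in np.diag([4,-4,-.03,4,-4])])
        print(cams,p.round(3),r.fun,[q.round(2) for q in poses(p)])
        if len(cams)==2:
            np.save("p.npy",p)
            for n in ms:
                A,B=models(p,n);u,v,w,h=roi[n];c=im[n][v:v+h,u:u+w].copy();c=cv2.resize(c,None,fx=5,fy=5)
                for M,col in((A,(0,0,255)),(B,(0,255,0))):
                    cs,_=cv2.findContours((cv2.resize(M,None,fx=5,fy=5)>.5).astype(np.uint8),0,1);cv2.drawContours(c,cs,-1,col,1)
                cv2.imwrite(f"pics/fit_{n}.png",c)
E
python3 fit.py
```

```text
[576.98229858 162.90503484 140.        ] [562.25275785  64.00488586 140.        ]
('top', 'scene') [ 5.7964e+02  1.0739e+02 -1.4200e-01  4.7421e+01 -4.8079e+01] 414.4417058305289 [array([ 5.2638e+02,  1.6293e+02,  1.1500e+02, -1.4000e-01]), array([ 5.1283e+02,  6.8390e+01,  1.1500e+02, -1.4000e-01])]
('top',) [ 5.80979e+02  1.06029e+02 -1.45000e-01  4.90350e+01 -4.64250e+01] 283.65950019223374 [array([ 5.2807e+02,  1.6328e+02,  1.1500e+02, -1.4000e-01]), array([ 5.1432e+02,  6.8820e+01,  1.1500e+02, -1.4000e-01])]
('scene',) [ 5.78962e+02  1.06631e+02 -1.47000e-01  4.56750e+01 -4.80720e+01] 112.43184519578945 [array([ 5.2571e+02,  1.6069e+02,  1.1500e+02, -1.5000e-01]), array([ 5.1197e+02,  6.7960e+01,  1.1500e+02, -1.5000e-01])]
```

View pics/fit_top.png

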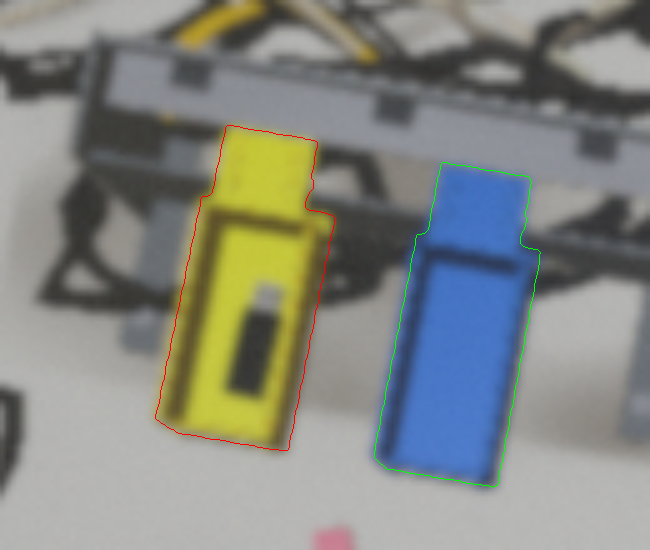

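View pics/fit_scene.png

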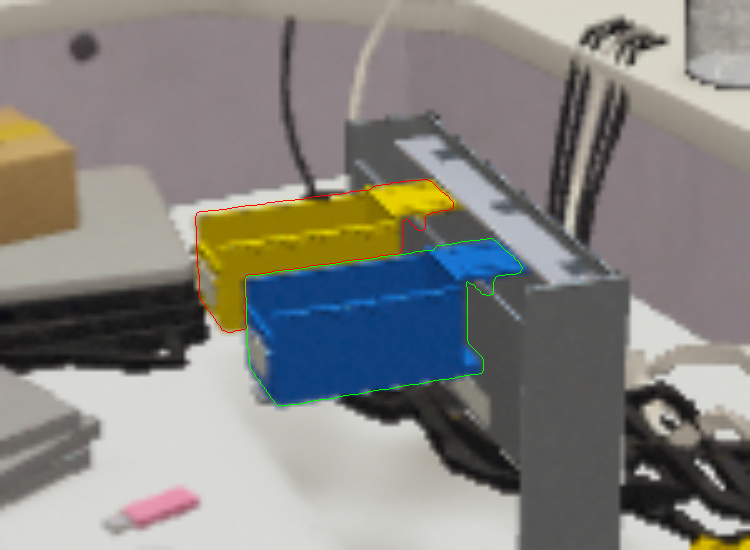

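```bash
python3 - <<'E'
from h import *
from bench import eyes,arm
m=eyes.camera_model("top"); im=cv2.imread("pics/top0.png"); hsv=cv2.cvtColor(im,cv2.COLOR_BGR2HSV)
G=((abs(hsv[...,0].astype(int)-62)<12)&(hsv[...,1]>120)).astype(np.uint8)
cs,_=cv2.findContours(G,0,2); c=max(cs,key=cv2.contourArea); r=cv2.minAreaRect(c); print(r)
b=cv2.boxPoints(r); w=np.array([onz(p,m,3) for p in b]); print(w.round(1),w.mean(0),np.linalg.norm(w[0]-w[1]))
m2=eyes.camera_model("scene"); im2=cv2.imread("pics/scene0.png"); hsv=cv2.cvtColor(im2,cv2.COLOR_BGR2HSV)
G=((abs(hsv[...,0].astype(int)-62)<12)&(hsv[...,1]>120)).astype(np.uint8)
cs,_=cv2.findContours(G,0,2); c=max(cs,key=cv2.contourArea); q=cv2.approxPolyDP(c,5,True)[:,0]; w=np.array([onz(p,m2,3) for p in q.astype(float)]); print(q.tolist(),w.round(1),w.mean(0))
for n,uv in(("flux",(249,273)),("solv",(382,140))): print(n,onz(uv,m,29 if n=="flux" else 120))
s=arm.read_state(); Rt=R.from_quat(s['ee_rot']).as_matrix(); print(Rt.round(3))
for n in("top","scene"):
  mm=eyes.camera_model(n); Rm=cv2.Rodrigues(mm['rvec'])[0]; print(n,-Rm.T@mm['tvec'])
mm=eyes.camera_model("wrist"); Rm=cv2.Rodrigues(mm['rvec'])[0]; c=-Rm.T@mm['tvec']; print("wrist in tool",Rt.T@(c-s['position']),(Rm@Rt).T.round(3))
E
```

```text
((378.5231018066406, 221.08460998535156), (68.84905242919922, 68.67363739013672), 74.74488067626953)
[[ 573.6 -175.9    3. ]
 [ 623.4 -337.6    3. ]
 [ 461.6 -380.1    3. ]
 [ 413.3 -221.5    3. ]] [ 517.95853273 -278.77187696    3.        ] 169.2060326707336
[[265, 316], [331, 357], [378, 314], [312, 284]] [[ 416.4 -220.7    3. ]
 [ 460.3 -380.4    3. ]
 [ 619.1 -333.6    3. ]
 [ 564.9 -176.4    3. ]] [ 515.16021447 -277.76197779    3.        ]
flux [382.08802516  28.53245653  29.        ]
solv [ 686.2888389  -265.31252692  120.        ]
[[ 0.952 -0.305  0.   ]
 [-0.305 -0.952 -0.   ]
 [ 0.    -0.    -1.   ]]
top [ 345.70324823  -49.43316215 1292.20438772]
scene [  70.70260309 -810.2109349   553.64486539]
wrist in tool [  78.34251219    0.27705125 -143.00277021] [[ 0.001 -0.951 -0.308]
 [ 1.     0.001  0.   ]
 [ 0.    -0.308  0.951]]
```

```bash
cat > plan.py <<'E'
from h import *
from bench import arm,eyes
def Rbin(yaw,th=0): # th = front-up tilt
    return R.from_euler('z',yaw).as_matrix()@R.from_euler('y',th).as_matrix()
def Rtool(yaw,lean,th=0):
    L=np.array([[np.cos(lean),0,np.sin(lean)],[0,-1,0],[np.sin(lean),0,-np.cos(lean)]]).T
    return Rbin(yaw,th)@L
def st():
    s=arm.read_state(); return s,np.array(s['position']),R.from_quat(s['ee_rot']).as_matrix()
def show(p,Rt,tp,tR):
    rv=np.degrees(R.from_matrix(Rt.T@tR).as_rotvec()); d=tR.T@(tp-p)/10
    print("turn deg",rv.round(2),"| then shift cm (target axes)",d.round(3),"| shift in current axes",(Rt.T@(tp-p)/10).round(3))
E
python3 - <<'E'
from plan import *
print("tilt check: front dir z",(Rbin(0,.3)@[-1,0,0]))
s,p,Rt=st(); yaw=-.143; lean=.4
c=np.array([526.4,162.5,115]); tR=Rtool(yaw,lean); g=c+Rbin(yaw)@[0,0,8]; tcp=g+19*tR[:,2]
print(tcp); show(p,Rt,tcp-90*tR[:,2],tR)
E
```

```text
tilt check: front dir z [-0.95533649  0.          0.29552021]
[533.72342678 161.44555269 105.49984111]
turn deg [ 1.91 22.86 -9.43] | then shift cm (target axes) [32.083 38.045 18.226] | shift in current axes [42.456 31.433  4.294]
```

>>> jog_arm(
  rows=[
    [[0,0,-1],[0.64,7.62,-3.14],7],
    [[0,0,-1],[0.64,7.62,-3.14],7],
    [[0,0,-1],[0.64,7.62,-3.14],7],
    [[3,3.6,1.5],[0,0,0],7],
    [[4,4.8,2.3],[0,0,0],7],
    [[4,4.8,2.3],[0,0,0],7],
    [[4,4.8,2.3],[0,0,0],7],
    [[4,4.8,2.3],[0,0,0],7],
    [[4,4.8,2.3],[0,0,0],7],
    [[4,4.8,2.3],[0,0,0],7],
  ],
)

```text
clock: 2.3
position: [432.2, 249.7, 227.5]
ee_rot: [0.978, -0.07, 0.199, 0.013]
contact_force: [0.4, 0.1, 0.6]
gripper_width: 69.9
```

```bash
python3 - <<'E'
from plan import *
s,p,Rt=st(); yaw=-.143; lean=.4
c=np.array([526.4,162.5,115]); tR=Rtool(yaw,lean); g=c+Rbin(yaw)@[0,0,8]; tcp=g+19*tR[:,2]
print(s['clock'],p,s['contact_force'],s['joints'].round(2)); show(p,Rt,tcp-90*tR[:,2],tR)
E
```

```text
2.3 [432.15957648 249.66273787 227.52079238] [0.35748038 0.0907037  0.59152933] [ 1.03  0.04 -0.7   0.56 -0.74 -0.  ]
turn deg [-0.09 -0.04  0.01] | then shift cm (target axes) [5.665 7.284 6.643] | shift in current axes [5.659 7.297 6.635]
```

>>> jog_arm(
  rows=[
    [[2.8,3.6,3.3],[0,0,0],7],
    [[2.3,3.1,2.8],[0,0,0],7],
    [[0,0,0],[0,0,0],7],
    [[0,0,0],[0,0,0],7],
  ],
)

```text
clock: 2.8
position: [492.1, 175.0, 191.2]
ee_rot: [0.977, -0.07, 0.199, 0.014]
contact_force: [-0.2, -0.8, 1.2]
gripper_width: 69.9
```

```bash
python3 - <<'E'
from plan import *
s,p,Rt=st(); yaw=-.143; lean=.4
c=np.array([526.4,162.5,115]); tR=Rtool(yaw,lean); g=c+Rbin(yaw)@[0,0,8]; tcp=g+19*tR[:,2]
print(s['clock'],p,s['contact_force'],s['joints'].round(2)); show(p,Rt,tcp-90*tR[:,2],tR)
m=eyes.camera_model("wrist"); im=eyes.get_image("wrist"); cv2.imwrite("pics/w1.png",im[:,:,::-1])
np.savez("w1.npz",**m)
b=im[:,:,::-1].copy()
A=np.eye(4);A[:3,:3]=Rbin(yaw);A[:3,3]=c
for P in parts(90):
    q=proj(P@A[:3,:3].T+A[:3,3],m).astype(int)
    for i in range(8):
        for j in range(i):
            if bin(i^j).count('1')==1: cv2.line(b,tuple(map(int,q[i])),tuple(map(int,q[j])),(0,0,255),1)
cv2.imwrite("pics/w1o.png",b)
E
```

```text
2.8 [492.14334178 174.99877578 191.21660145] [-0.18336289 -0.75800439  1.15231099] [ 0.78  0.1  -0.76  0.63 -0.55  0.13]
turn deg [-0.04 -0.04 -0.03] | then shift cm (target axes) [0.631 0.749 0.573] | shift in current axes [0.631 0.749 0.573]
```

View pics/w1o.png

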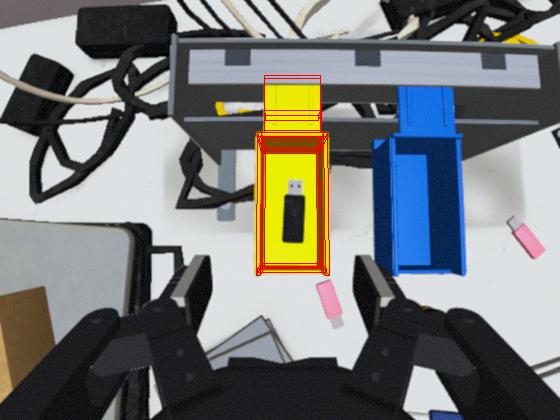

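View pics/w1.png

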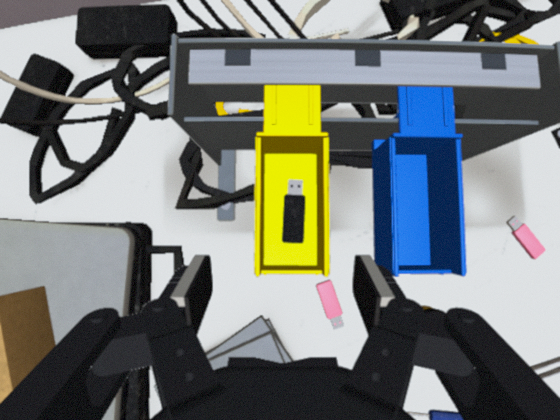

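The wrist view shows the yellow bin at about (292,205) with the black stick inside it. The blue bin is at (425,200), and the pink sticks lie on the bench. The model overlay matches to a pixel or two, so I'll refine it with a fit.

```bash
python3 - <<'E'
from plan import *
from scipy.optimize import minimize
m=dict(np.load("w1.npz")); im=cv2.imread("pics/w1.png"); roi=(240,70,110,220); u,v,w,h=roi
hsv=cv2.cvtColor(im[v:v+h,u:u+w],cv2.COLOR_BGR2HSV)
Y=((abs(hsv[...,0].astype(int)-28)<10)&(hsv[...,1]>110)).astype(np.uint8); Y=cv2.morphologyEx(Y,cv2.MORPH_OPEN,np.ones((3,3)))
nl,l,sts,_=cv2.connectedComponentsWithStats(Y); Y=(l==1+sts[1:,4].argmax()).astype(np.uint8)
cs,_=cv2.findContours(Y,0,2); O=np.zeros(Y.shape); cv2.drawContours(O,cs,-1,1,-1)
def cost(q): 
    return ((mask(np.array([q[0],q[1],115,q[2]]),m,tx=q[3],roi=roi)-O)**2).sum()
p=np.array([526.4,162.5,-.143,82])
for k in(1,-1,1):
    sx=np.vstack([p]+[p+d for d in k*np.diag([5,5,.04,4])]); r=minimize(cost,p,method="Nelder-Mead",options=dict(initial_simplex=sx,xatol=.02,fatol=.1)); p=r.x
print(p,r.fun)
E
```

```text
[ 5.26264263e+02  1.63419622e+02 -1.44124067e-01  8.37061613e+01] 345.64390618992695
```

>>> jog_arm(
  rows=[
    [[0.6,0.7,0.5],[0,0,0],7],
    [[0,0,2],[0,0,0],7],
    [[0,0,2],[0,0,0],7],
    [[0,0,2],[0,0,0],7],
    [[0,0,1.5],[0,0,0],7],
    [[0,0,1],[0,0,0],7],
    [[0,0,0],[0,0,0],7],
    [[0,0,0],[0,0,0],7],
  ],
)

```text
clock: 3.85
position: [531.2, 162.5, 110.7]
ee_rot: [0.978, -0.07, 0.198, 0.014]
contact_force: [0.5, -0.2, 0.8]
gripper_width: 69.9
```

```bash
python3 - <<'E'
from plan import *
s,p,Rt=st(); yaw=-.144; lean=.4
c=np.array([526.3,163.2,115]); tR=Rtool(yaw,lean); g=c+Rbin(yaw)@[0,0,8]; tcp=g+19*tR[:,2]
print(s['clock'],p,s['contact_force'],s['joints'].round(2)); show(p,Rt,tcp,tR)
im=eyes.get_image("wrist"); cv2.imwrite("pics/w2.png",im[:,:,::-1])
E
```

```text
3.85 [531.19203928 162.5352932  110.70807264] [ 0.45087028 -0.20232166  0.76220184] [ 0.55  0.25 -0.89  1.16 -0.27 -0.22]
turn deg [-0.08 -0.04  0.05] | then shift cm (target axes) [0.024 0.004 0.576] | shift in current axes [0.024 0.005 0.576]
```

View pics/w2.png

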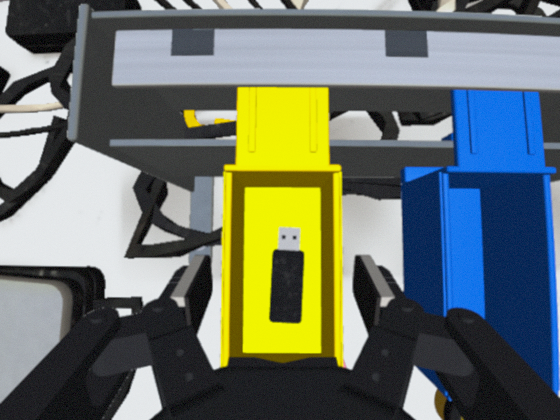

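```bash
cat > fk.py <<'E'
from plan import *
from scipy.optimize import least_squares
D=[([1.51961,.385382,.006945,-.000347,-1.194,-.2586],[190.39,594.84,230.47]),([1.03,.04,-.70,.56,-.74,0],[432.16,249.66,227.52]),([.78,.10,-.76,.63,-.55,.13],[492.14,175.0,191.22])]
W=[1,.15,.15,1]
s,p,Rt=st(); D.append((list(s['joints']),list(p)))
Q={0:R.from_quat([9.88018133e-01,-1.54335585e-01,-7.578e-05,8.31e-04]).as_matrix(),3:Rt}
ry=lambda a:R.from_euler('y',a).as_matrix(); rz=lambda a:R.from_euler('z',a).as_matrix(); rx=lambda a:R.from_euler('x',a).as_matrix()
def fk(q,L):
    z0,r0,a1x,a1z,a2x,a2z,t=L
    A=rz(q[0]); p=A@[r0,0,z0]; A=A@ry(q[1]); p=p+A@[a1x,0,a1z]; A=A@ry(-q[2]); p=p+A@[a2x,0,a2z]
    A=A@rx(q[3])@ry(-q[4])@rx(q[5]); p=p+A@[t,0,0]; return p,A
if __name__=="__main__":
    f=lambda L:np.concatenate([W[i]*(fk(q,L)[0]-x) for i,(q,x) in enumerate(D)]+[.002*(np.array(L)-[300,0,0,400,400,0,250])])
    r=least_squares(f,[300,0,0,400,400,0,250]); print(r.x.round(1),r.cost); np.save("L.npy",r.x)
    for i,(q,x) in enumerate(D): print((fk(q,r.x)[0]-x).round(1))
    for i in Q: print(fk(D[i][0],r.x)[1].round(3),Q[i].round(3))
E
python3 fk.py
```

```text
[-987.6  254.2  121.5  477.3  -42.2  259.4 -564.9] 12837.930414673789
[-159.7    8.2    0. ]
[-28.1  30.3  -3.5]
[-43.9  23.7   5.8]
[ 1.3 -1.9 -0. ]
[[ 0.    -0.979 -0.206]
 [-0.002 -0.206  0.979]
 [-1.     0.    -0.002]] [[ 0.952 -0.305 -0.   ]
 [-0.305 -0.952 -0.002]
 [ 0.     0.002 -1.   ]]
[[ 0.129  0.301  0.945]
 [ 0.368  0.87  -0.327]
 [-0.921  0.39   0.001]] [[ 0.911 -0.142  0.386]
 [-0.131 -0.99  -0.054]
 [ 0.39  -0.001 -0.921]]
```

```bash
sed -i 's/^def fk/SG=[-1,1]\ndef fk/; s/rx(q\[3\])@ry(-q\[4\])@rx(q\[5\])/rx(SG[0]*q[3])@ry(-q[4])@rx(SG[1]*q[5])/; s/A=rz(q\[0\]);/A=rz(q[0]-.258);/' fk.py; python3 fk.py; sed 's/SG=\[-1,1\]/SG=[-1,-1]/' fk.py >fk2.py; python3 fk2.py | tail -6
```

```text
[-198.7  154.   107.2  456.8  165.2  124.5    8.5] 276.0960117258819
[-0.3  0.1  0. ]
[-81.3  87.7  -1.3]
[-48.4  77.2   2.1]
[ 1.9 -6.2 -0. ]
[[-0.001 -0.999  0.051]
 [-0.001  0.051  0.999]
 [-1.     0.001 -0.002]] [[ 0.952 -0.305 -0.   ]
 [-0.305 -0.952 -0.002]
 [ 0.     0.002 -1.   ]]
[[ 0.36  -0.933 -0.018]
 [-0.151 -0.077  0.985]
 [-0.921 -0.352 -0.169]] [[ 0.911 -0.142  0.386]
 [-0.131 -0.99  -0.054]
 [ 0.39  -0.001 -0.921]]
 [ 0.     0.002 -1.   ]]
[[ 0.36  -0.848  0.39 ]
 [-0.151  0.359  0.921]
 [-0.921 -0.39   0.001]] [[ 0.911 -0.142  0.386]
 [-0.131 -0.99  -0.054]
 [ 0.39  -0.001 -0.921]]
```

```bash
sed -i 's/-\.258//; s/SG=\[-1,1\]/SG=[-1,-1]/; s/z0,r0,a1x,a1z,a2x,a2z,t=L/z0,r0,a1x,a1z,a2x,a2z,t,ly,l5=L/; s/A@\[r0,0,z0\]/A@[r0,ly,z0]/; s/300,0,0,400,400,0,250\]/300,0,0,400,400,0,250,-100,0]/g; s/p=p+A@\[t,0,0\]/p=p+A@[t,0,0]/' fk.py; sed -i 's/@rx(SG\[1\]\*q\[5\]); p=p+A@\[t,0,0\]/; p=p+A@[t,l5,0]; A=A@rx(SG[1]*q[5])/' fk.py; python3 fk.py
```

```text
[ 1.554e+02  2.200e+00 -4.400e+00  5.701e+02  4.217e+02 -0.000e+00
  2.990e+02  5.000e-01 -1.603e+02] 0.24704290292916262
[-0. -0. -0.]
[0.8 0.5 1.2]
[-1.1 -0.2 -1.7]
[ 0. -0.  0.]
[[-0.    -0.945  0.328]
 [-0.002  0.328  0.945]
 [-1.    -0.    -0.002]] [[ 0.952 -0.305 -0.   ]
 [-0.305 -0.952 -0.002]
 [ 0.     0.002 -1.   ]]
[[ 0.386 -0.911  0.142]
 [-0.054  0.131  0.99 ]
 [-0.921 -0.39   0.001]] [[ 0.911 -0.142  0.386]
 [-0.131 -0.99  -0.054]
 [ 0.39  -0.001 -0.921]]
```

```bash
cat > ik.py <<'E'
from fk import *
L=np.load("L.npy"); lo=[-3.14,-1.21,-1.07,-3.16,-2.99,-3.1]; hi=[3.14,2.06,1.41,2.05,-.16,3.1]
def toolR(A): return np.stack([-A[:,1],-A[:,2],A[:,0]],1)
def ik(tp,tR,q0):
    f=lambda q:np.concatenate([(fk(q,L)[0]-tp)/100,(R.from_matrix(tR.T@toolR(fk(q,L)[1])).as_rotvec())])
    r=least_squares(f,np.clip(q0,np.array(lo)+.001,np.array(hi)-.001),bounds=(lo,hi)); return r.x,r.cost
if __name__=="__main__":
    q0=D[3][0]; c=np.array([526.3,163.2,115]);yaw=-.144
    def tgt(c,yaw,lean,th): tR=Rtool(yaw,lean,th); return c+Rbin(yaw,th)@[0,0,8]+19*tR[:,2],tR
    for lean in(.4,.3,.2,.1):
        q,e=ik(*tgt(c,yaw,lean,0),q0); print("lean",lean,q.round(2),round(e,5))
        qq=q
        for th in(.3,.6):
            cc=c+Rbin(yaw)@[10,0,25*th*1.6]; qq,e=ik(*tgt(cc,yaw,lean,th),qq); print("  th",th,qq.round(2),round(e,5))
        qq,e=ik(*tgt(c+Rbin(yaw)@[-100,0,130],yaw,lean,.3),qq);print("  out",qq.round(2),round(e,5))
        for my in(-.3,-.5,-.7,-.144):
          q1=qq.copy();q1[0]-=.9
          for z in (150,28): q1,e=ik(*tgt(np.array([517,-278,z]),my,lean,0),q1)
          print("  mat yaw",my,q1.round(2),round(e,5))
E
python3 ik.py
```

```text
lean 0.4 [ 0.52  0.26 -0.9   1.22 -0.26 -0.27] 0.0
  th 0.3 [ 0.61  0.35 -0.4   0.1  -0.74  0.74] 0.0
  th 0.6 [ 0.51  0.46 -0.11 -0.13 -1.16  0.98] 0.0
  out [ 0.79  0.07 -0.44  0.1  -1.    0.58] 0.0
  mat yaw -0.3 [-0.23  0.47 -0.56 -0.08 -0.16  1.58] 0.00105
  mat yaw -0.5 [-0.21  0.47 -0.61  0.14 -0.16  1.16] 0.00557
  mat yaw -0.7 [-0.24  0.47 -0.74  0.73 -0.16  0.4 ] 0.00967
  mat yaw -0.144 [-0.24  0.47 -0.52 -0.21 -0.18  1.87] 0.0
lean 0.3 [ 0.66  0.29 -0.72  0.57 -0.4   0.26] 0.0
  th 0.3 [ 0.58  0.39 -0.3  -0.   -0.88  0.85] 0.0
  th 0.6 [ 0.48  0.51 -0.04 -0.18 -1.28  1.02] 0.0
  out [ 0.74  0.11 -0.36 -0.   -1.1   0.68] 0.0
  mat yaw -0.3 [-0.21  0.48 -0.6   0.14 -0.2   1.34] 0.0
  mat yaw -0.5 [-0.21  0.47 -0.68  0.43 -0.16  0.87] 0.00034
  mat yaw -0.7 [-0.24  0.47 -0.75  0.77 -0.16  0.36] 0.0009
  mat yaw -0.144 [-0.23  0.48 -0.5  -0.09 -0.29  1.74] 0.0
lean 0.2 [ 0.66  0.32 -0.57  0.27 -0.56  0.54] 0.0
  th 0.3 [ 0.55  0.43 -0.21 -0.08 -1.01  0.92] 0.0
  th 0.6 [ 0.46  0.55  0.03 -0.23 -1.39  1.05] 0.0
  out [ 0.69  0.15 -0.28 -0.08 -1.21  0.76] 0.0
  mat yaw -0.3 [-0.21  0.5  -0.49  0.05 -0.38  1.44] 0.0
  mat yaw -0.5 [-0.19  0.49 -0.54  0.18 -0.35  1.1 ] 0.0
  mat yaw -0.7 [-0.18  0.49 -0.59  0.31 -0.33  0.77] 0.0
  mat yaw -0.144 [-0.23  0.5  -0.45 -0.04 -0.42  1.69] 0.0
lean 0.1 [ 0.63  0.35 -0.45  0.11 -0.7   0.72] 0.0
  th 0.3 [ 0.51  0.47 -0.13 -0.13 -1.13  0.98] 0.0
  th 0.6 [ 0.43  0.6   0.1  -0.27 -1.51  1.07] 0.0
  out [ 0.65  0.2  -0.21 -0.15 -1.31  0.83] 0.0
  mat yaw -0.3 [-0.21  0.52 -0.41  0.02 -0.54  1.47] 0.0
  mat yaw -0.5 [-0.2   0.52 -0.43  0.06 -0.53  1.23] 0.0
  mat yaw -0.7 [-0.19  0.52 -0.44  0.1  -0.52  0.98] 0.0
  mat yaw -0.144 [-0.22  0.52 -0.39 -0.01 -0.55  1.66] 0.0
```

```bash
python3 - <<'E'
from plan import *
s,p,Rt=st(); yaw=-.144; lean=.2
c=np.array([526.3,163.2,115]); tR=Rtool(yaw,lean); g=c+Rbin(yaw)@[0,0,8]; tcp=g+19*tR[:,2]
show(p,Rt,tcp,tR)
E
```

```text
turn deg [ -0.08 -11.51   0.07] | then shift cm (target axes) [-0.239  0.019  0.615] | shift in current axes [-0.357  0.019  0.554]
```

>>> jog_arm(
  rows=[
    [[-0.1,0,0],[0,-5.75,0],7],
    [[-0.14,0,0],[0,-5.75,0],7],
    [[0,0.02,0.4],[0,0,0],7],
    [[0,0,0.21],[0,0,0],7],
    [[0,0,0],[0,0,0],7],
    [[0,0,0],[0,0,0],7],
  ],
)

```text
clock: 4.65
position: [548.0, 148.9, 112.5]
ee_rot: [0.984, -0.077, 0.161, 0.023]
contact_force: [-0.3, 3.3, 0.1]
gripper_width: 70.1
```

```bash
python3 - <<'E'
from plan import *
s,p,Rt=st(); yaw=-.144; lean=.2
c=np.array([526.3,163.2,115]); tR=Rtool(yaw,lean); g=c+Rbin(yaw)@[0,0,8]; tcp=g+19*tR[:,2]
print(p,s['contact_force'],s['joints'].round(2)); show(p,Rt,tcp,tR)
E
```

```text
[547.9847071  148.90476284 112.46327021] [-0.27096214  3.29665507  0.12177062] [ 0.62  0.29 -0.72  0.64 -0.41  0.22]
turn deg [ 1.32 -7.17 -0.52] | then shift cm (target axes) [-2.095 -1.104  0.4  ] | shift in current axes [-2.137 -1.09   0.11 ]
```

```bash
python3 - <<'E'
from plan import *
im=eyes.get_image("wrist"); cv2.imwrite("pics/w3.png",im[:,:,::-1])
s,p,Rt=st();print(p,s['contact_force'],s['joint_vel'].round(3))
E
```

```text
[547.99248058 148.78742872 112.46451508] [-1.97538857  1.80968893  0.72071264] [ 0.001  0.     0.005 -0.011 -0.007  0.003]
```

View pics/w3.png

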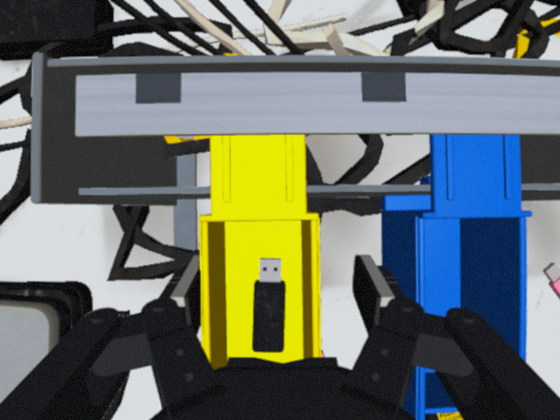

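>>> jog_arm(
  rows=[
    [[-0.4,-0.4,0],[0,0,0],7],
    [[-0.8,-0.4,0],[0,0,0],7],
    [[-0.8,-0.3,0],[0,0,0],7],
    [[0,0,0],[0,0,0],7],
  ],
)

```text
clock: 5.2
position: [530.4, 162.3, 105.5]
ee_rot: [0.984, -0.077, 0.16, 0.023]
contact_force: [-0.1, 0.2, 0.4]
gripper_width: 69.8
```

```bash
cat > fitw.py <<'E'
from plan import *
from scipy.optimize import minimize
import sys
def fitw(name,p0,roi,leave=None):
    s,p,Rt=st(); m=eyes.camera_model("wrist"); im=eyes.get_image("wrist")[:,:,::-1].copy(); cv2.imwrite(f"pics/{name}.png",im)
    u,v,w,h=roi
    hsv=cv2.cvtColor(im[v:v+h,u:u+w],cv2.COLOR_BGR2HSV)
    Y=((abs(hsv[...,0].astype(int)-28)<10)&(hsv[...,1]>110)).astype(np.uint8); Y=cv2.morphologyEx(Y,cv2.MORPH_OPEN,np.ones((3,3)))
    nl,l,sts,_=cv2.connectedComponentsWithStats(Y); Y=(l==1+sts[1:,4].argmax()).astype(np.uint8)
    cs,_=cv2.findContours(Y,0,2); O=np.zeros(Y.shape); cv2.drawContours(O,cs,-1,1,-1)
    cost=lambda q:((mask(np.array([q[0],q[1],115,q[2]]),m,tx=q[3],roi=roi)-O)**2).sum()
    p=np.array(p0,float)
    for k in(1,-1,1):
        sx=np.vstack([p]+[p+d for d in k*np.diag([5,5,.04,4])]); r=minimize(cost,p,method="Nelder-Mead",options=dict(initial_simplex=sx,xatol=.02,fatol=.1)); p=r.x
    print("fit",p.round(3),round(r.fun,1)); return p
E
python3 - <<'E'
from fitw import *
s,p,Rt=st(); yaw=-.144; lean=.2
c=np.array([526.3,163.2,115]); tR=Rtool(yaw,lean); g=c+Rbin(yaw)@[0,0,8]; tcp=g+19*tR[:,2]
print(s['clock'],p,s['contact_force'],s['joints'].round(2)); show(p,Rt,tcp,tR)
m=eyes.camera_model("wrist")
print(proj(c+Rbin(yaw)@[82,0,25],m),proj(c+Rbin(yaw)@[50,25,25],m),proj(c+Rbin(yaw)@[0,25,25],m))
im=eyes.get_image("wrist"); cv2.imwrite("pics/w4.png",im[:,:,::-1])
E
```

```text
5.2 [530.3712486  162.33365005 105.51433853] [-0.05427537  0.22512688  0.43300029] [ 0.66  0.29 -0.76  0.69 -0.4   0.13]
turn deg [ 1.4  -7.11 -0.54] | then shift cm (target axes) [-0.06  -0.027  0.104] | shift in current axes [-0.072 -0.029  0.095]
[[280.08303144  87.39777923]] [[219.85181501 165.50066332]] [[221.48898578 288.28956297]]
```

View pics/w4.png

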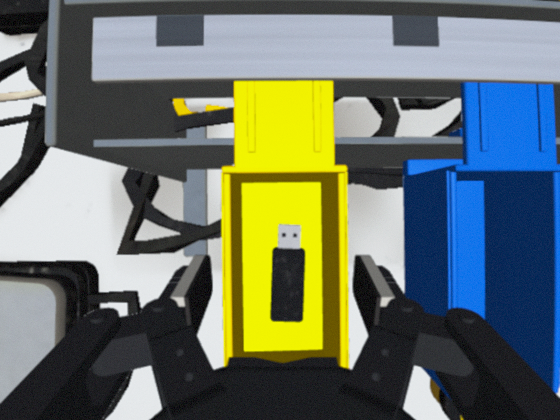

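>>> jog_arm(
  rows=[
    [[0,0,0],[0.28,-1.4,-0.1],7],
    [[0,0,0],[0.28,-1.4,-0.1],7],
    [[0,0,0],[0.28,-1.4,-0.1],7],
    [[0,0,0],[0.28,-1.4,-0.1],7],
    [[0,0,0],[0.28,-1.4,-0.1],7],
    [[0,0,0],[0,0,0],7],
  ],
)

```text
clock: 6.0
position: [532.0, 162.9, 106.3]
ee_rot: [0.992, -0.073, 0.101, 0.006]
contact_force: [0.7, -0.1, 0.1]
gripper_width: 69.8
```

```bash
python3 - <<'E'
from fitw import *
s,p,Rt=st(); yaw=-.144; lean=.2
c=np.array([526.1,162.0,115]); tR=Rtool(yaw,lean); g=c+Rbin(yaw)@[0,0,8]; tcp=g+19*tR[:,2]
print(s['clock'],p,s['contact_force'],s['joints'].round(2)); show(p,Rt,tcp,tR)
m=eyes.camera_model("wrist")
im=eyes.get_image("wrist")[:,:,::-1].copy()
A=np.eye(4);A[:3,:3]=Rbin(yaw);A[:3,3]=c
for P in parts(90):
    q=proj(P@A[:3,:3].T+A[:3,3],m).astype(int)
    for i in range(8):
        for j in range(i):
            if bin(i^j).count('1')==1: cv2.line(im,tuple(map(int,q[i])),tuple(map(int,q[j])),(0,0,255),1)
cv2.imwrite("pics/w5.png",im)
E
```

```text
6.0 [532.02741896 162.89949541 106.2693313 ] [ 0.7223618  -0.0999384   0.11338254] [ 0.66  0.32 -0.57  0.28 -0.56  0.54]
turn deg [-0.1  -0.21 -0.14] | then shift cm (target axes) [-0.23   0.174  0.146] | shift in current axes [-0.23   0.175  0.145]
```

View pics/w5.png

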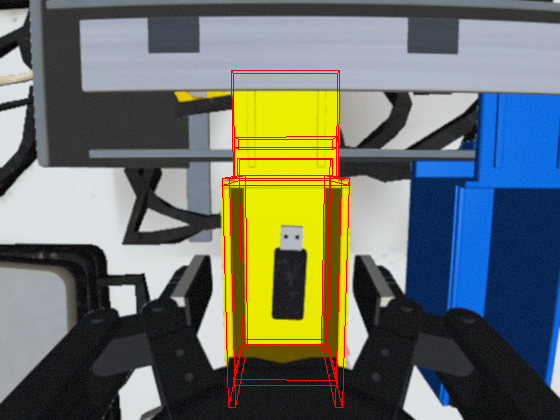

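>>> jog_arm(
  rows=[
    [[-0.12,0.09,0.07],[0,0,0],7],
    [[-0.11,0.08,0.07],[0,0,0],7],
    [[0,0,0],[0,0,0],6],
    [[0,0,0],[0,0,0],5.4],
    [[0,0,0],[0,0,0],5],
    [[0,0,0],[0,0,0],4.5],
    [[0,0,0],[0,0,0],4],
    [[0,0,0],[0,0,0],4],
  ],
)

```text
clock: 7.05
position: [529.4, 161.7, 104.5]
ee_rot: [0.992, -0.072, 0.101, 0.006]
contact_force: [-2.5, 3.2, 3.6]
gripper_width: 48.9
```

```bash
python3 - <<'E'
from fitw import *
s,p,Rt=st(); yaw=-.144; lean=.2
c=np.array([526.1,162.0,115]); tR=Rtool(yaw,lean); g=c+Rbin(yaw)@[0,0,8]; tcp=g+19*tR[:,2]
print(s['clock'],p,s['contact_force'],s['wrist_torque'],s['gripper_width'],s['joints'].round(2)); show(p,Rt,tcp,tR)
m=eyes.camera_model("wrist")
im=eyes.get_image("wrist")[:,:,::-1].copy()
cv2.imwrite("pics/w6raw.png",im); np.savez("w6.npz",p=p,Rt=Rt,**m)
A=np.eye(4);A[:3,:3]=Rbin(yaw);A[:3,3]=c
for P in parts(90):
    q=proj(P@A[:3,:3].T+A[:3,3],m).astype(int)
    for i in range(8):
        for j in range(i):
            if bin(i^j).count('1')==1: cv2.line(im,tuple(map(int,q[i])),tuple(map(int,q[j])),(0,0,255),1)
cv2.imwrite("pics/w6.png",im)
E
```

```text
7.05 [529.36118757 161.73345852 104.48433821] [-2.52325504  3.19775298  3.58010205] [1.01078936 0.89524109 0.3055757 ] 48.918782522762925 [ 0.66  0.32 -0.58  0.28 -0.55  0.54]
turn deg [-0.12 -0.2  -0.06] | then shift cm (target axes) [0.048 0.02  0.02 ] | shift in current axes [0.048 0.02  0.021]
```

View pics/w6.png

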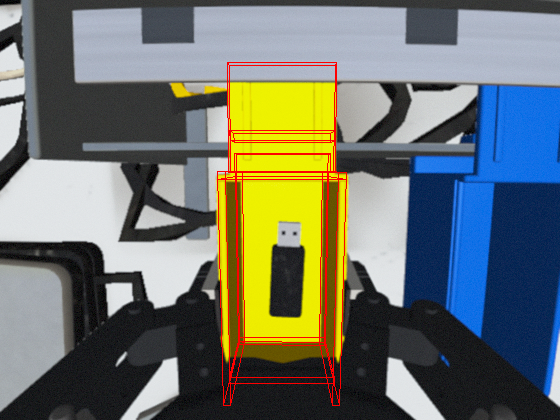

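```bash
cat > traj.py <<'E'
from plan import *
z=np.load("w6.npz"); p0=z['p'];R0=z['Rt']; yaw=-.144; c0=np.array([526.1,162.0,115])
RB=Rbin(yaw); Rbt=RB.T@R0; tb=RB.T@(p0-c0)   # tool in bin
E0=c0+RB@[62.1,0,25]
def binpose(th,s,r):
    B=Rbin(yaw,th); return E0-B@[62.1-s,0,25-r],B
def tool(th,s,r):
    c,B=binpose(th,s,r); return c+B@tb,B@Rbt
def rows(seq):
    P=tool(*seq[0])
    for q in seq[1:]:
        N=tool(*q); d=P[1].T@(N[0]-P[0])/10; rv=np.degrees(R.from_matrix(P[1].T@N[1]).as_rotvec()); print(q,d.round(3),rv.round(2)); P=N
def where():
    # infer th,s,r, y from measured
    s,p,Rt=st(); B=Rt@Rbt.T; c=p-B@tb; Bl=RB.T@B; th=np.arctan2(Bl[0,2],Bl[2,2]); 
    e=B.T@(E0-c); print("t",s['clock'],"th %.3f s %.2f r %.2f dy %.2f"%(th,62.1-e[0],25-e[2],e[1]),"rotres",np.degrees(R.from_matrix(Rbin(yaw,th).T@B).as_rotvec()).round(2),"F rack",(RB.T@s['contact_force']).round(1),"T",(RB.T@s['wrist_torque']).round(2),"w",round(s['gripper_width'],1),"q",s['joints'].round(2))
    nib=RB.T@(c+B@[64,0,15]-(E0-RB@[1.5,0,0])); print("  nib in ledge",nib.round(1),"centre z",(c[2]-E0[2]).round(1))
E
python3 - <<'E'
from traj import *
where()
sch=lambda t:np.interp(t,[0,.05,.1,.2,.3,.4,.5,.6],[0,1.3,2.6,5,6.5,7.4,8,8.3])
rows([(0,0,0)]+[(round(t,2),sch(t),min(.5,t*5)) for t in np.arange(.05,.61,.05)])
E
```

```text
t 7.1 th -0.000 s -0.01 r -0.00 dy -0.00 rotres [-0.  0.  0.] F rack [-4.4  2.4  2.9] T [0.91 1.08 0.27] w 49.3 q [ 0.66  0.32 -0.58  0.28 -0.55  0.54]
  nib in ledge [  3.4   0.  -10. ] centre z -25.0
(np.float64(0.05), np.float64(1.3), np.float64(0.25)) [ 0.026 -0.001 -0.318] [-0.   -2.86  0.01]
(np.float64(0.1), np.float64(2.6), 0.5) [ 0.026 -0.001 -0.312] [-0.   -2.86  0.01]
(np.float64(0.15), np.float64(3.8000000000000003), 0.5) [ 0.009 -0.001 -0.283] [-0.   -2.86  0.01]
(np.float64(0.2), np.float64(5.0), 0.5) [ 0.008 -0.001 -0.278] [-0.   -2.86  0.01]
(np.float64(0.25), np.float64(5.75), 0.5) [-0.037 -0.001 -0.283] [-0.   -2.86  0.01]
(np.float64(0.3), np.float64(6.5), 0.5) [-0.038 -0.001 -0.279] [-0.   -2.86  0.01]
(np.float64(0.35), np.float64(6.95), 0.5) [-0.068 -0.001 -0.283] [-0.   -2.86  0.01]
(np.float64(0.4), np.float64(7.4), 0.5) [-0.068 -0.001 -0.281] [-0.   -2.86  0.01]
(np.float64(0.45), np.float64(7.7), 0.5) [-0.083 -0.001 -0.283] [-0.   -2.86  0.01]
(np.float64(0.5), np.float64(8.0), 0.5) [-0.084 -0.001 -0.281] [-0.   -2.86  0.01]
(np.float64(0.55), np.float64(8.15), 0.5) [-0.098 -0.001 -0.283] [-0.   -2.86  0.01]
(np.float64(0.6), np.float64(8.3), 0.5) [-0.099 -0.001 -0.283] [-0.   -2.86  0.01]
```

>>> jog_arm(
  rows=[
    [[0.026,0,-0.318],[0,-2.86,0.01],4],
    [[0.026,0,-0.312],[0,-2.86,0.01],4],
    [[0,0,0],[0,0,0],4],
  ],
)

```text
clock: 7.48
position: [529.1, 160.8, 110.2]
ee_rot: [0.996, -0.074, 0.051, 0.003]
contact_force: [1.0, -0.5, 0.5]
gripper_width: 49.1
```

```bash
python3 -c "
from traj import *
where()"
```

```text
t 7.475 th 0.101 s 3.17 r -0.06 dy 1.05 rotres [-0.03 -0.   -0.16] F rack [ 1.  -0.4  0.5] T [ 0.09 -0.19  0.07] w 49.1 q [ 0.63  0.34 -0.44  0.11 -0.71  0.72]
  nib in ledge [  5.5  -1.1 -10.5] centre z -19.0
```

>>> jog_arm(
  rows=[
    [[0.0,0,-0.3],[0,-2.86,0.01],4],
    [[0.0,0,-0.29],[0,-2.86,0.01],4],
    [[-0.037,0,-0.283],[0,-2.86,0.01],4],
    [[-0.038,0,-0.279],[0,-2.86,0.01],4],
    [[0,0,0],[0,0,0],4],
  ],
)

```text
clock: 8.1
position: [527.9, 160.8, 121.2]
ee_rot: [0.996, -0.074, -0.048, -0.004]
contact_force: [0.9, -0.9, 0.3]
gripper_width: 49.3
```

```bash
python3 -c "
from traj import *
where()"
```

```text
t 8.1 th 0.299 s 6.92 r -0.12 dy 1.29 rotres [-0.04 -0.   -0.16] F rack [ 1.1 -0.7  0.3] T [-0.01 -0.77  0.02] w 49.3 q [ 0.55  0.41 -0.23 -0.07 -1.    0.91]
  nib in ledge [  6.9  -1.3 -12.3] centre z -7.7
```

>>> jog_arm(
  rows=[
    [[-0.068,0,-0.29],[0,-2.86,0.01],4],
    [[-0.068,0,-0.29],[0,-2.86,0.01],4],
    [[-0.083,0,-0.285],[0,-2.86,0.01],4],
    [[0,0,0],[0,0,0],4],
  ],
)

```text
clock: 8.6
position: [526.7, 161.0, 130.0]
ee_rot: [0.99, -0.073, -0.122, -0.009]
contact_force: [2.0, -0.3, 0.3]
gripper_width: 49.4
```

```bash
python3 - <<'E'
from traj import *
where()
m=eyes.camera_model("wrist"); im=eyes.get_image("wrist")[:,:,::-1]; cv2.imwrite("pics/w7.png",im)
im=eyes.get_image("scene")[:,:,::-1]; cv2.imwrite("pics/s7.png",cv2.resize(im[110:290,170:380],None,fx=3.5,fy=3.3))
E
```

```text
t 8.6 th 0.449 s 7.90 r -0.11 dy 1.25 rotres [-0.03 -0.   -0.17] F rack [ 2.  -0.   0.3] T [-0.11 -1.    0.09] w 49.4 q [ 0.5   0.46 -0.1  -0.16 -1.21  0.99]
  nib in ledge [  5.9  -1.3 -13.4] centre z 0.9
```

View pics/w7.png

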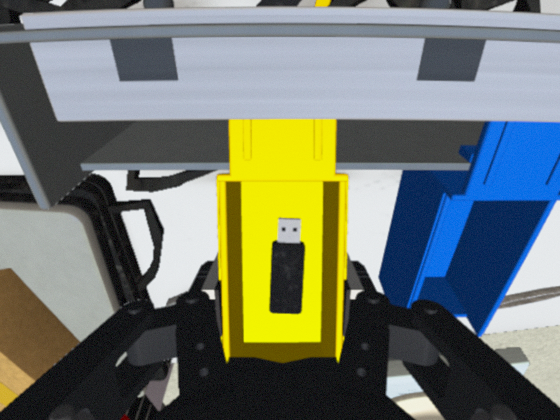

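View pics/s7.png

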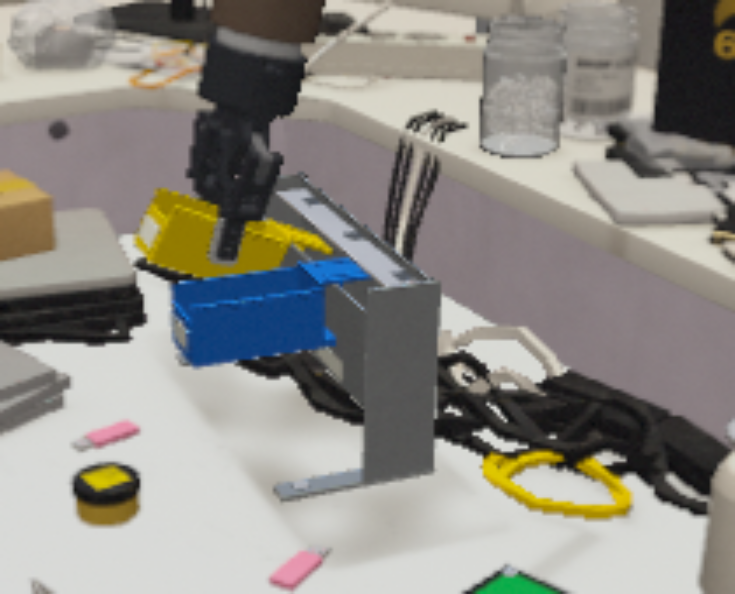

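The wrist view shows the bin tilted with its tongue between ledge and keeper and the stick at (289,265) unmoved. The scene view agrees. I'll go on to 0.6 rad.

>>> jog_arm(
  rows=[
    [[-0.084,0,-0.29],[0,-2.86,0.01],4],
    [[-0.098,0,-0.285],[0,-2.86,0.01],4],
    [[-0.099,0,-0.285],[0,-2.86,0.01],4],
    [[0,0,0],[0,0,0],4],
  ],
)

```text
clock: 9.2
position: [526.3, 161.3, 139.1]
ee_rot: [0.978, -0.072, -0.196, -0.015]
contact_force: [0.7, -0.3, -1.0]
gripper_width: 49.4
```

```bash
python3 - <<'E'
from traj import *
where()
print("rise")
rows([(.6,8.3,0)]+[(.6,8.3,r) for r in (1,2)])
rows([(.6,8.3,10),(.6,-1.7,10)])
E
```

```text
t 9.2 th 0.599 s 8.25 r -0.09 dy 0.97 rotres [ 0.01  0.   -0.14] F rack [ 0.8 -0.2 -1. ] T [-0.09 -1.17  0.01] w 49.4 q [ 0.46  0.53  0.03 -0.23 -1.4   1.04]
  nib in ledge [  4.2  -1.  -14.1] centre z 9.7
rise
(0.6, 8.3, 1) [ 0.02  -0.    -0.098] [0. 0. 0.]
(0.6, 8.3, 2) [ 0.02  -0.    -0.098] [0. 0. 0.]
(0.6, -1.7, 10) [-0.979  0.001 -0.202] [0. 0. 0.]
```

>>> jog_arm(
  rows=[
    [[0.04,0,-0.196],[0,0,0],4],
    [[0.04,0,-0.196],[0,0,0],4],
    [[0.04,0,-0.196],[0,0,0],4],
    [[0,0,0],[0,0,0],4],
  ],
)

```text
clock: 9.7
position: [529.7, 161.1, 145.0]
ee_rot: [0.978, -0.072, -0.196, -0.015]
contact_force: [-0.8, 0.5, -1.4]
gripper_width: 49.7
```

```bash
python3 -c "
from traj import *
where()"
```

```text
t 9.7 th 0.599 s 7.78 r 6.70 dy 0.66 rotres [ 0.04  0.   -0.08] F rack [-0.9  0.4 -1.4] T [ 0.02 -0.91 -0.05] w 49.7 q [ 0.46  0.53  0.04 -0.23 -1.42  1.04]
  nib in ledge [ 7.6 -0.7 -8.2] centre z 15.5
```

>>> jog_arm(
  rows=[
    [[0.04,0,-0.196],[0,0,0],4],
    [[0.04,0,-0.147],[0,0,0],4],
    [[0,0,0],[0,0,0],4],
  ],
)

```text
clock: 10.07
position: [531.9, 160.7, 147.7]
ee_rot: [0.978, -0.072, -0.196, -0.015]
contact_force: [0.5, 0.4, -1.1]
gripper_width: 49.1
```

```bash
python3 -c "
from traj import *
where()"
```

```text
t 10.075 th 0.600 s 8.06 r 10.19 dy 0.75 rotres [ 0.04  0.   -0.09] F rack [ 0.5  0.5 -1.1] T [-0.03 -0.88  0.01] w 49.1 q [ 0.46  0.53  0.05 -0.22 -1.43  1.04]
  nib in ledge [ 9.8 -0.8 -5.5] centre z 18.3
```

>>> jog_arm(
  rows=[
    [[0.01,0,-0.05],[0,0,0],4],
    [[0,0,0],[0,0,0],4],
  ],
)

```text
clock: 10.32
position: [532.0, 160.7, 148.1]
ee_rot: [0.978, -0.072, -0.196, -0.015]
contact_force: [-0.9, 0.3, -0.8]
gripper_width: 49.5
```

```bash
python3 -c "
from traj import *
where()"
```

```text
t 10.325 th 0.600 s 7.99 r 10.52 dy 0.76 rotres [ 0.03  0.   -0.09] F rack [-0.9  0.1 -0.8] T [-0.   -0.95  0.01] w 49.5 q [ 0.46  0.53  0.05 -0.22 -1.43  1.04]
  nib in ledge [10.  -0.8 -5.2] centre z 18.6
```

>>> jog_arm(
  rows=[
    [[0.01,0,-0.05],[0,0,0],4],
    [[0,0,0],[0,0,0],4],
  ],
)

```text
clock: 10.58
position: [532.3, 160.7, 148.5]
ee_rot: [0.978, -0.072, -0.196, -0.015]
contact_force: [0.4, -0.2, -1.1]
gripper_width: 49.4
```

```bash
python3 -c "
from traj import *
where()"
```

```text
t 10.575 th 0.600 s 8.00 r 11.07 dy 0.73 rotres [ 0.03  0.   -0.09] F rack [ 0.5 -0.1 -1.1] T [-0.01 -0.93 -0.01] w 49.4 q [ 0.46  0.53  0.05 -0.22 -1.43  1.04]
  nib in ledge [10.3 -0.8 -4.7] centre z 19.0
```

>>> jog_arm(
  rows=[
    [[0.01,0,-0.05],[0,0,0],4],
    [[0,0,0],[0,0,0],4],
  ],
)

```text
clock: 10.82
position: [532.6, 160.6, 149.0]
ee_rot: [0.978, -0.072, -0.196, -0.015]
contact_force: [-0.2, 0.3, -1.2]
gripper_width: 49.0
```

>>> jog_arm(
  rows=[
    [[0.01,0,-0.05],[0,0,0],4],
    [[0,0,0],[0,0,0],4],
  ],
)

```text
clock: 11.08
position: [532.9, 160.6, 149.4]
ee_rot: [0.978, -0.072, -0.196, -0.015]
contact_force: [0.4, 0.4, -1.6]
gripper_width: 49.6
```

```bash
python3 -c "
from traj import *
where()"
```

```text
t 11.075 th 0.600 s 7.97 r 12.11 dy 0.72 rotres [ 0.03  0.   -0.09] F rack [ 0.3  0.4 -1.6] T [-0.   -0.96 -0.01] w 49.6 q [ 0.46  0.53  0.05 -0.22 -1.43  1.04]
  nib in ledge [10.8 -0.7 -3.8] centre z 19.9
```

>>> jog_arm(
  rows=[
    [[0.01,0,-0.05],[0,0,0],4],
    [[0,0,0],[0,0,0],4],
  ],
)

```text
clock: 11.32
position: [533.2, 160.5, 149.8]
ee_rot: [0.978, -0.072, -0.196, -0.015]
contact_force: [-0.2, 0.1, -2.2]
gripper_width: 49.5
```

```bash
python3 -c "
from traj import *
where()"
```

```text
t 11.325 th 0.600 s 7.99 r 12.61 dy 0.77 rotres [ 0.03  0.   -0.09] F rack [-0.2  0.  -2.2] T [ 0.05 -0.89  0.01] w 49.5 q [ 0.46  0.53  0.05 -0.22 -1.43  1.04]
  nib in ledge [11.1 -0.8 -3.4] centre z 20.3
```

>>> jog_arm(
  rows=[
    [[0.01,0,-0.05],[0,0,0],4],
    [[0,0,0],[0,0,0],4],
  ],
)

```text
clock: 11.58
position: [533.4, 160.5, 150.2]
ee_rot: [0.978, -0.072, -0.196, -0.015]
contact_force: [0.0, 0.4, -1.4]
gripper_width: 49.4
```

```bash
python3 -c "
from traj import *
where()
im=eyes.get_image('wrist')[:,:,::-1]; cv2.imwrite('pics/w8.png',im)"
```

```text
t 11.575 th 0.600 s 7.96 r 13.11 dy 0.77 rotres [ 0.03  0.   -0.09] F rack [-0.   0.4 -1.4] T [-0.05 -0.89 -0.01] w 49.4 q [ 0.46  0.53  0.06 -0.22 -1.43  1.04]
  nib in ledge [11.4 -0.8 -3. ] centre z 20.7
```

View pics/w8.png

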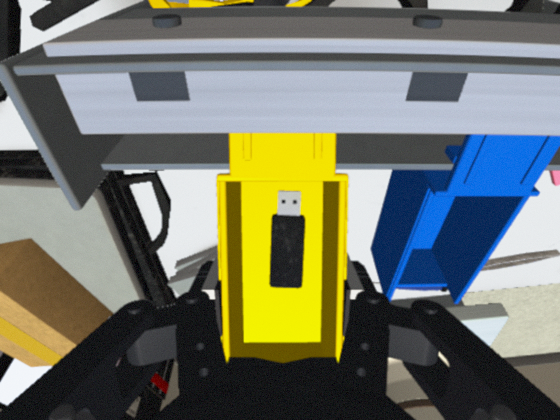

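>>> jog_arm(
  rows=[
    [[0.01,0,-0.05],[0,0,0],4],
    [[0,0,0],[0,0,0],4],
  ],
)

```text
clock: 11.88
position: [533.5, 160.4, 150.5]
ee_rot: [0.978, -0.072, -0.197, -0.015]
contact_force: [0.1, 0.4, -2.2]
gripper_width: 49.3
```

>>> jog_arm(
  rows=[
    [[0.01,0,-0.05],[0,0,0],4],
    [[0,0,0],[0,0,0],4],
  ],
)

```text
clock: 12.12
position: [533.6, 160.4, 150.7]
ee_rot: [0.978, -0.072, -0.197, -0.015]
contact_force: [-0.0, 0.6, -3.1]
gripper_width: 49.3
```

```bash
python3 -c "
from traj import *
where()"
```

```text
t 12.125 th 0.601 s 7.88 r 13.54 dy 0.79 rotres [ 0.02  0.   -0.1 ] F rack [-0.1  0.6 -3.1] T [ 0.04 -0.75 -0.03] w 49.3 q [ 0.45  0.53  0.06 -0.22 -1.44  1.04]
  nib in ledge [11.6 -0.8 -2.6] centre z 21.2
```

>>> jog_arm(
  rows=[
    [[-0.036,0,0.175],[0,0,0],4],
    [[0,0,0],[0,0,0],4],
  ],
)

```text
clock: 12.38
position: [533.2, 160.5, 149.8]
ee_rot: [0.978, -0.072, -0.196, -0.015]
contact_force: [0.8, -0.2, -1.6]
gripper_width: 49.1
```

```bash
python3 -c "
from traj import *
where()"
```

```text
t 12.375 th 0.599 s 8.01 r 12.70 dy 0.73 rotres [ 0.03  0.   -0.08] F rack [ 0.8 -0.1 -1.6] T [-0.02 -0.87 -0.06] w 49.1 q [ 0.46  0.53  0.05 -0.22 -1.43  1.04]
  nib in ledge [11.2 -0.7 -3.4] centre z 20.3
```

>>> jog_arm(
  rows=[
    [[-0.01,0,0.05],[0,0,0],4],
    [[-0.2,0,-0.04],[0,0,0],4],
    [[-0.2,0,-0.04],[0,0,0],4],
    [[-0.2,0,-0.04],[0,0,0],4],
    [[0,0,0],[0,0,0],4],
  ],
)

```text
clock: 13.0
position: [527.6, 161.4, 152.8]
ee_rot: [0.978, -0.072, -0.196, -0.015]
contact_force: [0.5, 0.2, -1.4]
gripper_width: 49.3
```

```bash
python3 -c "
from traj import *
where()"
```

```text
t 13.0 th 0.600 s 1.66 r 11.94 dy 0.69 rotres [ 0.03  0.   -0.07] F rack [ 0.4  0.3 -1.4] T [-0.05 -0.92 -0.02] w 49.3 q [ 0.46  0.52  0.04 -0.23 -1.43  1.03]
  nib in ledge [ 5.5 -0.7 -0.4] centre z 23.3
```

>>> jog_arm(
  rows=[
    [[-0.1,0,-0.04],[0,0,0],4],
    [[-0.1,0,-0.02],[0,0,0],4],
    [[-0.1,0,-0.02],[0,0,0],4],
    [[0,0,0],[0,0,0],4],
  ],
)

```text
clock: 13.5
position: [525.2, 161.7, 154.5]
ee_rot: [0.978, -0.072, -0.196, -0.015]
contact_force: [0.1, 0.6, -1.6]
gripper_width: 49.4
```

```bash
python3 -c "
from traj import *
where()"
```

```text
t 13.5 th 0.600 s -1.30 r 11.97 dy 0.75 rotres [ 0.03  0.   -0.09] F rack [ 0.   0.7 -1.6] T [ 0.05 -0.97 -0.05] w 49.4 q [ 0.46  0.51  0.04 -0.23 -1.43  1.03]
  nib in ledge [ 3.1 -0.7  1.3] centre z 25.0
```

>>> jog_arm(
  rows=[
    [[-0.1,0,-0.022],[0,0,0],4],
    [[-0.1,0,-0.022],[0,0,0],4],
    [[-0.1,0,-0.022],[0,0,0],4],
    [[0,0,0],[0,0,0],4],
  ],
)

```text
clock: 14.0
position: [522.7, 162.1, 156.3]
ee_rot: [0.978, -0.072, -0.196, -0.015]
contact_force: [-0.3, 0.3, -0.6]
gripper_width: 49.5
```

```bash
python3 -c "
from traj import *
where()"
```

```text
t 14.0 th 0.600 s -4.40 r 12.06 dy 0.72 rotres [ 0.03  0.   -0.08] F rack [-0.4  0.3 -0.6] T [-0.03 -0.89  0.02] w 49.5 q [ 0.46  0.51  0.04 -0.23 -1.43  1.03]
  nib in ledge [ 0.6 -0.7  3.1] centre z 26.8
```

>>> jog_arm(
  rows=[
    [[-0.2,0,-0.044],[0,0,0],4],
    [[-0.25,0,-0.053],[0,0,0],4],
    [[-0.3,0,-0.063],[0,0,0],4],
    [[-0.3,0,-0.063],[0,0,0],4],
    [[-0.3,0,-0.063],[0,0,0],4],
    [[0,0,0],[0,0,0],4],
  ],
)

```text
clock: 14.75
position: [511.4, 163.8, 164.4]
ee_rot: [0.978, -0.072, -0.196, -0.015]
contact_force: [0.7, -0.3, -0.3]
gripper_width: 49.1
```

```bash
python3 -c "
from traj import *
where()"
```

```text
t 14.75 th 0.599 s -18.37 r 12.28 dy 0.67 rotres [ 0.04  0.   -0.07] F rack [ 0.7 -0.2 -0.3] T [ 0.02 -0.89 -0.03] w 49.1 q [ 0.48  0.48  0.02 -0.23 -1.44  1.02]
  nib in ledge [-10.8  -0.7  11.2] centre z 34.9
```

>>> jog_arm(
  rows=[
    [[-0.5,0,-0.105],[0,0,0],4],
    [[-1,0,-0.21],[0,0,0],4],
    [[-1,0,-0.21],[0,0,0],4],
    [[-1,0,-0.21],[0,0,0],4],
    [[-1,0,-0.21],[0,0,0],4],
    [[-0.5,0,-0.1],[0,0,0],4],
    [[0,0,0],[0,0,0],4],
  ],
)

```text
clock: 15.62
position: [469.7, 170.0, 193.4]
ee_rot: [0.978, -0.072, -0.196, -0.015]
contact_force: [1.1, -0.4, -1.8]
gripper_width: 49.4
```

```bash
python3 -c "
from traj import *
where()
for n in ('wrist','scene'):
  im=eyes.get_image(n)[:,:,::-1]; cv2.imwrite('pics/%s9.png'%n,im)"
```

```text
t 15.625 th 0.599 s -69.58 r 12.49 dy 0.55 rotres [ 0.04  0.   -0.06] F rack [ 1.1 -0.2 -1.8] T [-0.01 -0.94 -0.02] w 49.4 q [ 0.52  0.39 -0.04 -0.24 -1.45  0.98]
  nib in ledge [-53.   -0.5  40.2] centre z 63.9
```

View pics/wrist9.png

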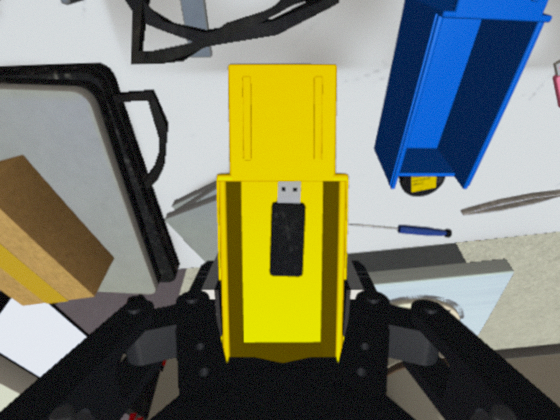

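View pics/scene9.png

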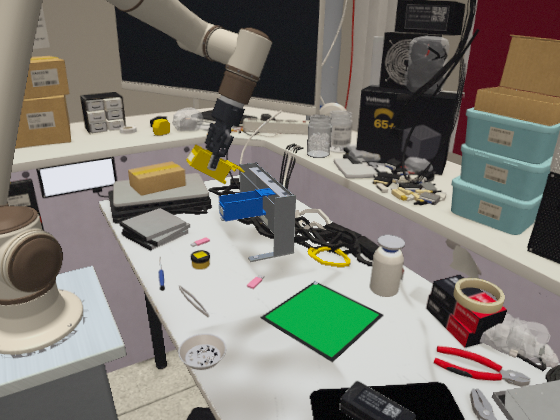

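```bash
python3 - <<'E'
from traj import *
s,p,Rt=st(); print("up 2cm in tool",(Rt.T@[0,0,2]).round(3), "back(-x rack) 1cm",(Rt.T@RB@[-1,0,0]).round(3))
E
```

```text
up 2cm in tool [-0.772 -0.002 -1.845] back(-x rack) 1cm [-0.922  0.003  0.386]
```

>>> jog_arm(
  rows=[
    [[-0.8,0,-1.8],[0,0,0],4],
    [[-0.8,0,-1.8],[0,0,0],4],
    [[-0.8,0,-1.8],[0,0,0],4],
    [[-0.4,0,-0.9],[0,5,0],4],
    [[0,0,0],[0,6,0],4],
    [[0,0,0],[0,6,0],4],
    [[0,0,0],[0,6,0],4],
    [[0,0,0],[0,6,0],4],
    [[0,0,0],[0,5.3,0],4],
    [[0,0,0],[0,0,0],4],
  ],
)

```text
clock: 16.98
position: [466.7, 169.2, 261.2]
ee_rot: [0.992, -0.072, 0.1, 0.008]
contact_force: [-0.3, -0.6, -1.2]
gripper_width: 49.2
```

```bash
cat > mv.py <<'E'
from traj import *
import sys
def to(c,yaw2=-.144):
    s,p,Rt=st(); B=Rbin(yaw2); tp=np.array(c)+B@tb; show(p,Rt,tp,B@Rbt)
    Bn=Rt@Rbt.T; print("bin now",(p-Bn@tb).round(1),"tilt",np.degrees(np.arccos(Bn[2,2])).round(2),s['contact_force'].round(1),s['joints'].round(2),s['clock'],s['gripper_width'])
E
python3 -c "
from mv import *
to([517,-278,150]); to([517,-278,28])
im=eyes.get_image('wrist')[:,:,::-1]; cv2.imwrite('pics/w10.png',im)"
```

```text
turn deg [ 0.19  0.19 -0.03] | then shift cm (target axes) [ 9.068 43.539 14.197] | shift in current axes [ 9.14  43.487 14.311]
bin now [463.4 169.5 271.7] tilt 0.26 [-0.3 -0.6 -1.2] [ 0.77  0.05 -0.44  0.19 -0.97  0.55] 16.975 49.181287146450195
turn deg [ 0.19  0.19 -0.03] | then shift cm (target axes) [ 6.602 43.567 26.145] | shift in current axes [ 6.713 43.476 26.267]
bin now [463.4 169.5 271.7] tilt 0.26 [-0.3 -0.6 -1.2] [ 0.77  0.05 -0.44  0.19 -0.97  0.55] 16.975 49.181287146450195
```

View pics/w10.png

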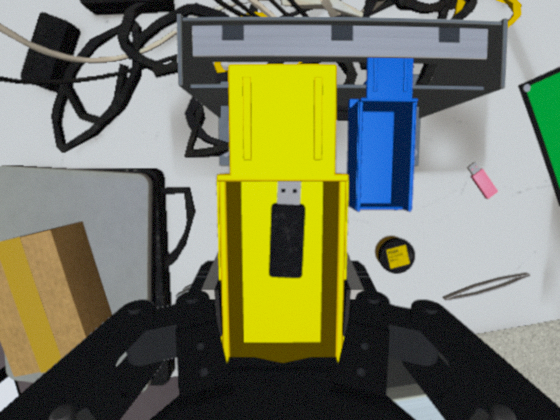

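>>> jog_arm(
  rows=[
    [[0,2,0],[0,0,0],4],
    [[0,3.5,0],[0,0,0],4],
    [[0,4,0],[0,0,0],4],
    [[0,4,0],[0,0,0],4],
    [[0,4,0],[0,0,0],4],
    [[1,4,1.5],[0,0,0],4],
    [[2,4,3],[0,0,0],4],
    [[2,4,3],[0,0,0],4],
    [[2,4,3],[0,0,0],4],
    [[1,3,1.5],[0,0,0],4],
  ],
)

```text
clock: 18.27
position: [516.2, -209.1, 158.1]
ee_rot: [0.992, -0.075, 0.099, 0.007]
contact_force: [0.2, -0.3, -0.9]
gripper_width: 49.1
```

```bash
python3 -c "
from mv import *
to([517,-278,150]); to([517,-278,28])"
```

```text
turn deg [ 0.11  0.24 -0.33] | then shift cm (target axes) [0.999 6.786 2.093] | shift in current axes [1.046 6.776 2.102]
bin now [ 512.9 -208.8  168.6] tilt 0.24 [ 0.2 -0.3 -0.9] [-0.09  0.25 -0.41  0.02 -0.71  1.5 ] 18.275 49.13905283163128
turn deg [ 0.11  0.24 -0.33] | then shift cm (target axes) [-1.468  6.814 14.041] | shift in current axes [-1.371  6.795 14.06 ]
bin now [ 512.9 -208.8  168.6] tilt 0.24 [ 0.2 -0.3 -0.9] [-0.09  0.25 -0.41  0.02 -0.71  1.5 ] 18.275 49.13905283163128
```

>>> jog_arm(
  rows=[
    [[0.3,3,0.6],[0.1,0.2,-0.3],4],
    [[0.3,2.6,0.6],[0,0,0],4],
    [[0.4,1,0.9],[0,0,0],4],
    [[-0.4,0,2.2],[0,0,0],4],
    [[-0.6,0,3],[0,0,0],4],
    [[-0.6,0,3],[0,0,0],4],
    [[-0.4,0,1.8],[0,0,0],4],
    [[0,0,0],[0,0,0],4],
    [[0,0,0],[0,0,0],4],
  ],
)

```text
clock: 19.4
position: [522.3, -273.6, 40.2]
ee_rot: [0.992, -0.07, 0.103, 0.007]
contact_force: [0.5, -0.1, -1.3]
gripper_width: 49.3
```

```bash
python3 -c "
from mv import *
to([517,-278,28])
for n in ('wrist','scene'):
  im=eyes.get_image(n)[:,:,::-1]; cv2.imwrite('pics/%s11.png'%n,im)"
```

```text
turn deg [ 0.01 -0.21  0.17] | then shift cm (target axes) [-0.591  0.493  2.195] | shift in current axes [-0.6    0.491  2.193]
bin now [ 519.  -273.4   50.7] tilt 0.21 [ 0.5 -0.1 -1.3] [-0.22  0.46 -0.44 -0.04 -0.46  1.68] 19.4 49.27145870839268
```

View pics/wrist11.png

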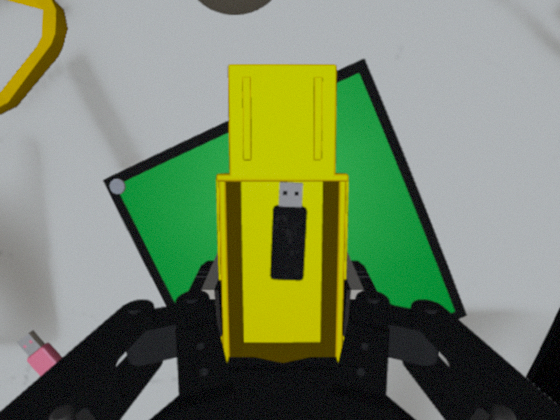

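View pics/scene11.png

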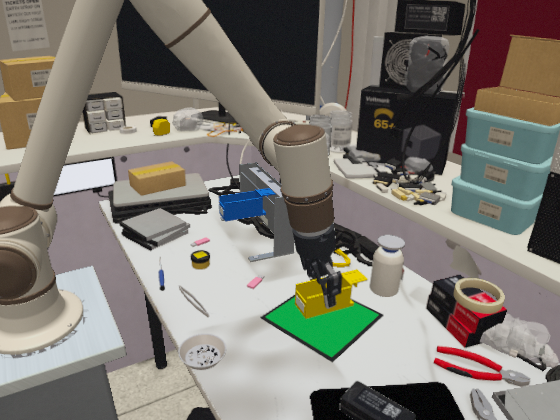

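>>> jog_arm(
  rows=[
    [[-0.2,0.25,0.95],[0,-0.2,0],4],
    [[-0.18,0.2,0.85],[0,0,0],4],
    [[0,0,0],[0,0,0],4],
  ],
)

```text
clock: 19.88
position: [520.0, -277.6, 19.9]
ee_rot: [0.992, -0.071, 0.1, 0.006]
contact_force: [0.4, -0.5, -1.0]
gripper_width: 49.4
```

>>> jog_arm(
  rows=[
    [[-0.02,0,0.1],[0,0,0],4],
    [[-0.02,0,0.1],[0,0,0],4],
    [[0,0,0],[0,0,0],4],
  ],
)

```text
clock: 20.25
position: [520.9, -277.6, 19.1]
ee_rot: [0.992, -0.071, 0.101, 0.006]
contact_force: [0.2, 0.8, -1.0]
gripper_width: 49.5
```

>>> jog_arm(
  rows=[
    [[-0.02,0,0.1],[0,0,0],4],
    [[0,0,0],[0,0,0],4],
  ],
)

```text
clock: 20.5
position: [520.8, -277.6, 18.0]
ee_rot: [0.992, -0.071, 0.101, 0.006]
contact_force: [0.6, 0.4, -1.0]
gripper_width: 49.2
```

```bash
python3 -c "
from mv import *
to([517,-278,28])"
```

```text
turn deg [-0.01  0.07  0.16] | then shift cm (target axes) [-0.05   0.074  0.038] | shift in current axes [-0.05   0.074  0.038]
bin now [ 517.5 -277.3   28.5] tilt 0.08 [ 0.6  0.4 -1. ] [-0.23  0.5  -0.45 -0.05 -0.42  1.69] 20.5 49.15626057776868
```

Half a millimetre to go; I'll feel for the mat.

>>> jog_arm(
  rows=[
    [[-0.01,0,0.05],[0,0,0],4],
    [[0,0,0],[0,0,0],4],
  ],
)

```text
clock: 20.75
position: [520.9, -277.6, 17.7]
ee_rot: [0.992, -0.071, 0.101, 0.006]
contact_force: [-0.9, 0.3, 0.2]
gripper_width: 49.4
```

>>> jog_arm(
  rows=[
    [[-0.01,0,0.05],[0,0,0],4],
    [[0,0,0],[0,0,0],4],
  ],
)

```text
clock: 21.0
position: [520.8, -277.6, 17.6]
ee_rot: [0.992, -0.07, 0.101, 0.006]
contact_force: [-2.9, 1.5, 5.2]
gripper_width: 49.2
```

>>> jog_arm(
  rows=[
    [[-0.01,0,0.05],[0,0,0],4],
    [[0,0,0],[0,0,0],4],
  ],
)

```text
clock: 21.25
position: [520.8, -277.6, 17.5]
ee_rot: [0.992, -0.071, 0.101, 0.006]
contact_force: [-5.1, 2.6, 8.3]
gripper_width: 49.3
```

>>> jog_arm(
  rows=[
    [[0.02,0,-0.09],[0,0,0],4],
    [[0,0,0],[0,0,0],4.9],
    [[0,0,0],[0,0,0],5.2],
    [[0,0,0],[0,0,0],5.8],
    [[0,0,0],[0,0,0],6.5],
    [[0,0,0],[0,0,0],7],
    [[0,0,0],[0,0,0],7],
  ],
)

```text
clock: 22.12
position: [520.8, -277.6, 17.3]
ee_rot: [0.992, -0.071, 0.101, 0.006]
contact_force: [0.9, -0.6, -0.6]
gripper_width: 69.9
```

```bash
python3 -c "
from mv import *
to([517,-278,28])
im=eyes.get_image('wrist')[:,:,::-1]; cv2.imwrite('pics/w12.png',im)"
```

```text
turn deg [-0.    0.07  0.16] | then shift cm (target axes) [-0.045  0.07  -0.026] | shift in current axes [-0.045  0.07  -0.026]
bin now [ 517.6 -277.4   27.8] tilt 0.08 [ 0.9 -0.6 -0.6] [-0.23  0.5  -0.45 -0.05 -0.42  1.69] 22.125 69.85967527120059
```

View pics/w12.png

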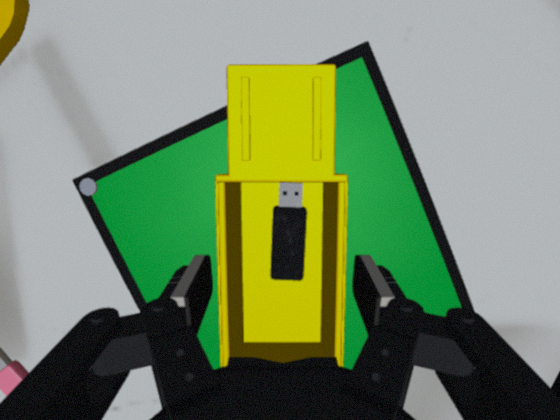

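>>> jog_arm(
  rows=[
    [[0,0,-0.7],[0,0,0],7],
    [[0,0,-1.5],[0,0,0],7],
    [[0,0,-2],[0,0,0],7],
    [[0,0,-2.5],[0,0,0],7],
    [[0,0,-3],[0,0,0],7],
    [[0,0,-3],[0,0,0],7],
    [[0,0,-3],[0,0,0],7],
    [[0,0,0],[0,0,0],7],
    [[0,0,0],[0,0,0],7],
  ],
)

```text
clock: 23.3
position: [489.1, -273.2, 171.4]
ee_rot: [0.992, -0.071, 0.101, 0.006]
contact_force: [-0.8, -0.6, -0.3]
gripper_width: 69.9
```

```bash
python3 -c "
from mv import *
to([517,-278,28])
for n in ('wrist','scene','top'):
  im=eyes.get_image(n)[:,:,::-1]; cv2.imwrite('pics/%s13.png'%n,im)"
```

```text
turn deg [-0.02  0.05  0.14] | then shift cm (target axes) [-0.017  0.084 15.714] | shift in current axes [-2.0000e-03  9.0000e-02  1.5714e+01]
bin now [ 485.8 -273.   181.9] tilt 0.06 [-0.8 -0.6 -0.3] [-0.23  0.24 -0.37 -0.03 -0.76  1.68] 23.3 69.89136138145275
```

View pics/wrist13.png

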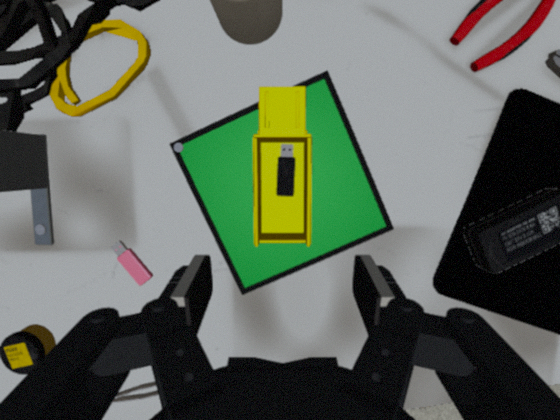

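View pics/top13.png

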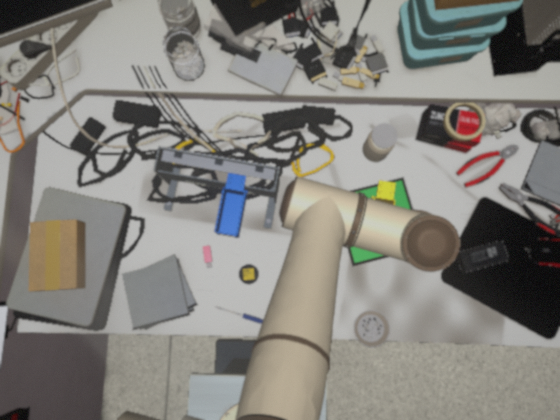

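View pics/scene13.png

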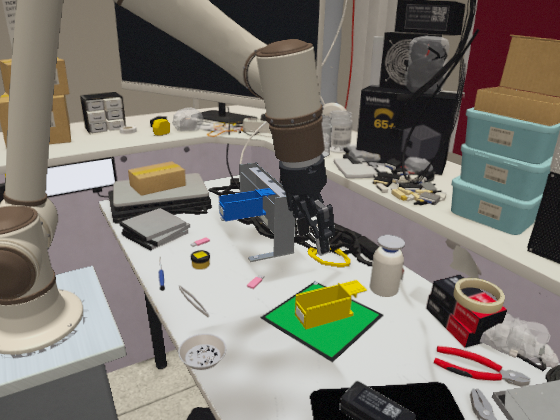

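The bin stands upright at the mat's centre: tub at (283,190), mat middle at (284,185) in the wrist view. The stick is inside, and the blue bin, flux tub and bottle look unmoved. The arm is clear, so I'll hand it in.

```bash
python3 -c "
from bench import arm
print(arm.job_done()); print(arm.read_state()['clock'])"
```

```text
the job is handed in; nothing more can be done
None
the job is handed in; nothing more can be done
```

I took the yellow bin off the rack, stood it upright in the middle of the green mat with the USB stick still in it, and handed the job in at about 23.5 s of the 54 s. No verdict was reported, so the result rests on my own checks.

- **Unhooking:** I tilted the bin front-up to 0.6 rad with its tongue down on the ledge and its nib about 14 mm below the ledge top. I then raised it until it lightly touched the keeper (about 3 N), backed off about 1.5 mm and drew it out along the tongue.
- **Forces:** Wrist readings while lifting it off the rack stayed at about 3 N or less. Setting the bin down on the mat reached about 10 N.
- **Final pictures:** The bin stands within a few millimetres of the mat's centre. The blue bin, flux tub and bottle look where they were. I judged those three by eye and did not measure them.

**What went wrong:** While I was changing the hand's lean before the grasp, the arm came close to a wrist singularity and drifted about 2 cm sideways. One finger touched the yellow bin with about 3 N and slid it roughly 1 mm along the ledge. I moved back, measured the bin again and then gripped it.

**What disagreed:** Position estimates from the cameras differed by 1 to 3 mm. After gripping, the wrist pose also showed about 1 mm of unexplained sideways shift, which had no visible effect.

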